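# Change over the dip pots on the warming plate

## Task

Switch the heater off with its lever, then slide the two finished black-knobbed pots to the blue cooling rings, one on each, and after that slide each waiting pot that is there onto the ring of its own colour. The pots are full: keep them flat on the plate and never lift or tip them, and leave each standing centred on its ring, not overlapping the ring's outer edge. When all the pots are in place, throw the lever fully back to on; leave the other things on the bench alone.

Things in the scene. Friction and masses are not known exactly. Their poses are not given: they have to be found in the camera images.
- warming_plate: fixed dark steel warming plate, 274 mm (x, away from the robot) by 466 mm (y, to the left); origin: centre of its underside on the bench. Flat top 14 mm up; the 6 mm thick rim round its edge stands 5 mm above the top. Painted on it: four coloured rings in the far row (x +80 mm, 88 mm apart, order varies) and two blue rings at its right end, near row (x -80 mm) and far row
- red_pot: loose dip pot with red knob and red band, about 0.3 kg, may be absent: bare metal body 60 mm across, 32 mm high, fixed flat lid to 36 mm, upright round knob 22 mm across on the axis from 36 to 74 mm above its underside (grip it by the knob). Origin: centre of its underside; z up its axis. Slides easily (friction about 0.3). Starts in the near row of the plate
- yellow_pot: loose dip pot with yellow knob and yellow band, about 0.3 kg, may be absent: bare metal body 60 mm across, 32 mm high, fixed flat lid to 36 mm, upright round knob 22 mm across on the axis from 36 to 74 mm above its underside (grip it by the knob). Origin: centre of its underside; z up its axis. Slides easily (friction about 0.3). Starts in the near row of the plate
- green_pot: loose dip pot with green knob and green band, about 0.3 kg, may be absent: bare metal body 60 mm across, 32 mm high, fixed flat lid to 36 mm, upright round knob 22 mm across on the axis from 36 to 74 mm above its underside (grip it by the knob). Origin: centre of its underside; z up its axis. Slides easily (friction about 0.3). Starts in the near row of the plate
- white_pot: loose dip pot with white knob and white band, about 0.3 kg, may be absent: bare metal body 60 mm across, 32 mm high, fixed flat lid to 36 mm, upright round knob 22 mm across on the axis from 36 to 74 mm above its underside (grip it by the knob). Origin: centre of its underside; z up its axis. Slides easily (friction about 0.3). Starts in the near row of the plate
- black_pot_a: one of two alike finished dip pots, same shape and size as the coloured pots but with black knob and black band; origin: centre of its underside. It starts on one of the coloured rings in the far row
- black_pot_b: one of two alike finished dip pots, same shape and size as the coloured pots but with black knob and black band; origin: centre of its underside. It starts on one of the coloured rings in the far row
- red_ring: flat red ring painted on the top of the plate (nothing stands up), 84 mm outside, 64 mm inside: the heated place of the red pot. Origin: its centre, on the plate's top; x and y along the plate's
- yellow_ring: flat yellow ring painted on the top of the plate (nothing stands up), 84 mm outside, 64 mm inside: the heated place of the yellow pot. Origin: its centre, on the plate's top; x and y along the plate's
- green_ring: flat green ring painted on the top of the plate (nothing stands up), 84 mm outside, 64 mm inside: the heated place of the green pot. Origin: its centre, on the plate's top; x and y along the plate's
- white_ring: flat white ring painted on the top of the plate (nothing stands up), 84 mm outside, 64 mm inside: the heated place of the white pot. Origin: its centre, on the plate's top; x and y along the plate's
- blue_ring_near: flat blue ring painted on the plate's top at its right end, near row: a cooling place. 84 mm outside, 64 mm inside; origin: its centre, on the plate's top
- blue_ring_far: flat blue ring painted on the plate's top at its right end, far row: a cooling place. 84 mm outside, 64 mm inside; origin: its centre, on the plate's top
- heater (a joint): heater switch lever to the left of the plate, 0 to 1.0 rad: 0 = leaning towards the robot = off, 1.0 = leaning away from the robot = on (0.5 = upright). It turns about an axis along the plate's y, 22 mm above the bench, needs about 1 N at the tip and stays where it is left
- heater_tip (a point): centre of the orange ball, 26 mm across, at the end of the 80 mm steel rod of the heater lever (about 92 mm above the bench at either end of its travel, 102 mm when upright)
- heater_base: fixed grey block under the lever, 70 x 50 x 25 mm high; origin: centre of its underside on the bench, 22 mm below the lever's axis
- multimeter: bystander: yellow multimeter lying on its back, 135x69x43 mm, origin at centre of underside
- kapton_roll: bystander: amber tape roll, 63 mm across, 19 mm high, origin at centre of underside
- solder_spool: bystander: blue and white wire spool standing upright, 55 mm across, 44 mm high, origin at centre of underside
Things that resemble listed ones, but are neither listed nor needed, are in the scene too. Leave any brown, purple or turquoise look-alike of the red_pot alone.

How it is judged:
By the outcome, as a careful person would: the job done as asked, in the order asked, and still so for the second after the job is handed in, with the robot touching nothing.
Of red_pot, yellow_pot, green_pot, white_pot only 2 to 4 are there at a start; the rules pass over those that are not, and their reading is None.
At some moment in a run one of red_pot, yellow_pot, green_pot, white_pot, black_pot_a, black_pot_b may be knocked a few centimetres aside while the robot is not near it.
Once in a run the grip may slacken for a moment while it holds something.
It also fails if it takes over 210 s, if anything falls off the work surface, if the arm or the gripper's body presses on something with over 40 N, if the wrist force passes 120 N, or if a joint passes its speed limit or range.

## Robot

A 6-joint arm with a two-finger parallel gripper is mounted at the origin on a cart in front of the work surface, level with it; the furniture and walls round the work are solid. World frame = base frame: x ahead of the robot, y to its left, z up, the work surface at z = 0. Lengths are in m, angles in rad, forces in N, time in s.
With the tool pointing down it reaches from about 0.325 to 0.775 m from the base axis. Payload 9.3 kg.
Tool frame: the origin (TCP) lies on the mounting face of the last link; the fingertips stand 173 mm ahead of it and the grasp point (between the pads) lies 155 mm ahead of it; z points along the fingers, y is the line along which they close (so a half turn about z gives the same grasp; the last joint's range is limited). The gripper opens to 85 mm and grips with 20 to 120 N. Pads are 22 mm wide; open, the fingers measure 114 mm over their backs; the gripper's body (76 mm by 85 mm) begins 54 mm behind the grasp point. The pads swing forward as they close: fully open they stand 13 mm farther back than shut.
Start: joints at [-1.282, 0.259, 0.021, 1.334, 0, 1.418], TCP at [0.235, -0.497, 0.405] pointing down, gripper open.
Joint ranges: [-3.04, 3.04], [-0.91, 1.82], [-1.04, 1.36], [-1.92, 1.95], [-1.52, 1.45], [-3.14, 3.14]. Speed limits (rad/s): [2.22, 2.22, 2.79, 3.14, 3.14, 3.14].

## Interface

Orientations are given as a rotation vector (axis times angle).
In Python, from bench import read_state, read_camera, camera_info, hand_in gives the robot as it stands. The module is installed in compiled form; this text tells all that it offers.
- The arm moves only by the tool jog_arm, never from a script. Its argument "motion" is a list of rows, each a list of 4 numbers: the shift along the tool's x, y, z in cm, then the turn about the tool's z in degrees. In form: [[tx, ty, tz, turn], ...]. A call has 1 to 5 rows; each row shifts and turns the commanded pose from where the row before left it, along the tool's axes as they then stand; what a row does not reach is not made up. A row lasts 1/12 s, in which the tool goes at most 41.7 mm and 7.16 degrees, less where a joint would pass 70% of its speed; a pose out of reach is approached as far as the arm can. A call is refused whole if a number of a shift passes 4.17 or a number of a turn 7.16, either way. A call with a gripper value outside its range is refused whole. "jaw" is the opening, from 0 (shut) to 1 (fully open), set as the call begins (left out, the last holds). The fingers move at their own pace and stop on an object; "force" is the grip in N (left out, the last holds). Time passes only in rows, so rows that do not move let the fingers close. It gives the time, the measured TCP pose, the force, the opening and the grip force at its end, in the units of the state.
- read_state(): the state, without advancing time (a new reading comes with each control period).
- read_camera(name): name is "scene" or "side" or "wrist"; returns the picture (480x640x3 uint8, red, green, blue); there is no depth.
- camera_info(name): a dict with "mtx" (3x3 intrinsics, pixels), "eye" and "attitude" of the camera in the world. Camera axes: x right, y up, looking along -z (the intrinsics and any distortion apply to the point x, -y, -z); pixel columns grow to the right and rows downward; lengths in m; the calibration is good to about 2 mm. A picture is of the moment at which its call begins: read the wrist's pose just before it. camera_info takes no time and is no camera call; for the wrist camera it gives the pose at the moment of the call.
- hand_in(): hands the job in; it is judged then, once.
The state is a dict: "t": time; "q": joint angles; "qd": joint speeds; "effort": joint torques, N m; "tool_pos": TCP position; "ee_rot": TCP orientation; "force": force on the tool from outside, world axes, zero at the start; "moment": the same for the moment, N m; "grip_width": finger opening in m; "grip_force": force on a finger pad.
Only numpy, scipy, OpenCV 4.12 (cv2) and the standard library are available. Lean on these libraries where they do the work, as an engineer would, in place of code of your own. Each camera call takes 0.05 s, during which the arm holds its last target. There are 200 camera calls.

## Working session

There is one attempt and no reset: what is moved stays moved. The work goes in short steps, Python scripts to look and compute and a tool call to move; the robot and the scene stay as the last step left them, time stands still between calls to the robot, and variables do not carry over. Pictures are saved under pics/ and viewed, at most 14 in all, crops included, and the job is handed in when it is done.

Besides the shell and the picture viewer there is one more tool, called as name(argument=value, ...), one argument or row to a line, values as JSON. jog_arm: Moves the arm, as the interface text tells. Its arguments: {"type":"object","properties":{"motion":{"type":"array"},"jaw":{"type":"number"},"force":{"type":"number"}},"required":["motion"]}

```bash
mkdir -p pics; ls; python3 - <<'E'
from bench import *
import cv2
print(read_state())
for n in("scene","side"):
    print(n,camera_info(n)); cv2.imwrite(f"pics/{n}0.png",read_camera(n)[:,:,::-1])
E
```

```text
pics
{'t': 0.0, 'q': array([-1.28160278e+00,  2.59234330e-01,  2.07673897e-02,  1.33370875e+00,
        2.61922097e-05,  1.41820484e+00]), 'qd': array([ 0.00052306,  0.00130085,  0.00014947,  0.00125042, -0.00050052,
        0.00195532]), 'effort': array([-1.78726435e-05, -5.55645525e+01,  3.44534683e+01,  1.38207569e-02,
       -2.26592665e-04, -1.14568945e-05]), 'tool_pos': array([ 0.23514592, -0.4971542 ,  0.40404533]), 'ee_rot': array([-3.06391469e+00, -6.88022716e-01,  1.06778915e-04]), 'force': array([-0.02623525,  0.16781275, -0.23818972]), 'moment': array([ 0.00011562,  0.03694302, -0.01279893]), 'grip_force': 0.0, 'grip_width': 0.08525450901486328}
scene {'mtx': array([[455.50128818,   0.        , 314.90462164],
       [  0.        , 455.50128818, 241.20645484],
       [  0.        ,   0.        ,   1.        ]]), 'eye': array([-0.03178718,  0.6018046 ,  0.89887946]), 'attitude': array([ 0.35753382, -0.84814345, -2.15855805])}
side {'mtx': array([[438.90586918,   0.        , 319.02183386],
       [  0.        , 438.90586918, 240.83533053],
       [  0.        ,   0.        ,   1.        ]]), 'eye': array([0.39022691, 0.9389245 , 0.75086601]), 'attitude': array([ 0.09094242, -1.364319  , -2.69822357])}
```

View pics/scene0.png

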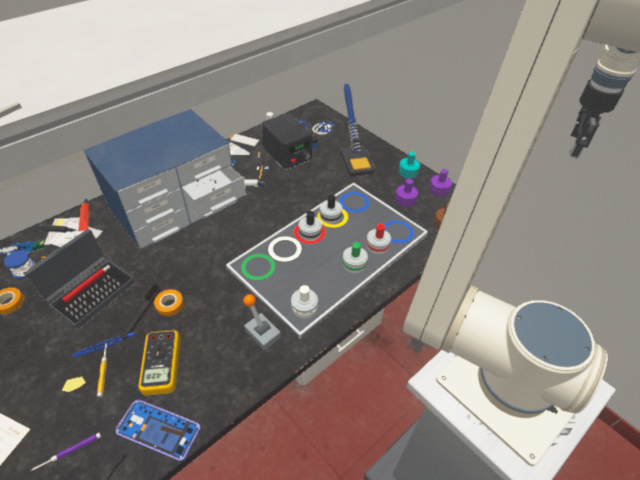

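View pics/side0.png

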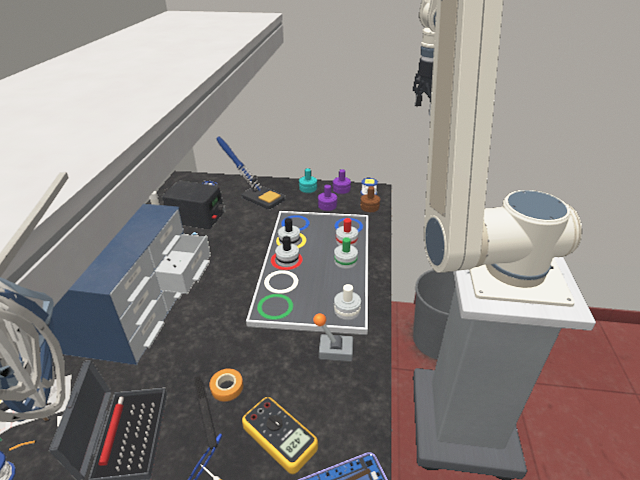

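Scene view: black pots at (311,222) on the red ring and (331,208) on the yellow ring. Waiting pots are red (379,237), green (355,255) and white (304,298); yellow is absent. Blue rings are at (354,201) and (398,231), and the lever ball is at (249,300). Look-alikes to leave alone are turquoise (409,160), purple (407,185) and (441,178), and brown (445,215). The orange tape rolls at (168,302) and (8,300) could be taken for the ball.

```bash
cat > h.py <<'E'
from bench import *
import cv2, numpy as np
from scipy.spatial.transform import Rotation as R
def ray(info,uv):
    uv=np.atleast_2d(np.asarray(uv,float)); K=info["mtx"]
    d=np.c_[(uv[:,0]-K[0,2])/K[0,0],-(uv[:,1]-K[1,2])/K[1,1],-np.ones(len(uv))]
    return info["eye"],R.from_rotvec(info["attitude"]).apply(d)
def plane(info,uv,z):
    e,d=ray(info,uv); return e+d*((z-e[2])/d[:,2])[:,None]
def project(info,p):
    c=R.from_rotvec(info["attitude"]).inv().apply(np.atleast_2d(p)-info["eye"]); K=info["mtx"]
    return np.c_[K[0,2]-K[0,0]*c[:,0]/c[:,2],K[1,2]+K[1,1]*c[:,1]/c[:,2]]
def tri(i1,u1,i2,u2):
    e1,d1=ray(i1,u1);e2,d2=ray(i2,u2);d1=d1[0];d2=d2[0]
    s=np.linalg.lstsq(np.c_[d1,-d2],e2-e1,rcond=None)[0]
    a=e1+d1*s[0];b=e2+d2*s[1]; return (a+b)/2,np.linalg.norm(a-b)
def mask(img,col):
    h=cv2.cvtColor(img,cv2.COLOR_RGB2HSV);H,S,V=[h[...,k].astype(int) for k in range(3)]
    m={"red":((H<6)|(H>174))&(S>170)&(V>90),"yellow":(H>22)&(H<34)&(S>150)&(V>90),"green":(H>50)&(H<80)&(S>130)&(V>60),
       "blue":(H>104)&(H<122)&(S>150)&(V>90),"orange":(H>6)&(H<16)&(S>190)&(V>120),"white":(S<35)&(V>205),"black":(V<30)}[col]
    return m.astype(np.uint8)
def blobs(img,col,box,amin=15):
    x0,y0,x1,y1=box; m=np.zeros(img.shape[:2],np.uint8); m[y0:y1,x0:x1]=mask(img,col)[y0:y1,x0:x1]
    n,l,s,c=cv2.connectedComponentsWithStats(m)
    return [(s[i,4],c[i].round(1),s[i,:4],np.argwhere(l==i)[:,::-1]) for i in range(1,n) if s[i,4]>=amin]
E
python3 - <<'E'
from h import *
B={"scene":(225,180,430,335),"side":(245,208,375,330)}
for n in B:
    im=cv2.imread(f"pics/{n}0.png")[:,:,::-1].copy();I=camera_info(n)
    for col in("red","yellow","green","blue","orange","white","black"):
        for a,c,bb,_ in blobs(im,col,B[n],12):
            print(n,col,a,c,bb,"z14:",plane(I,c,.014)[0,:2].round(3),"z70:",plane(I,c,.069)[0,:2].round(3))
I=camera_info("scene");im=cv2.imread("pics/scene0.png")
cv2.imwrite("pics/crop0.png",cv2.resize(im[180:340,220:440],None,fx=3.5,fy=3.5,interpolation=cv2.INTER_CUBIC))
E
```

```text
scene red 73 [379.9 229.5] [377 224   8  13] z14: [ 0.481 -0.108] z70: [ 0.449 -0.064]
scene red 124 [309.  235.9] [294 226  31  17] z14: [0.587 0.054] z70: [0.549 0.088]
scene yellow 135 [336.  220.3] [317 210  31  18] z14: [ 0.584 -0.041] z70: [ 0.546 -0.001]
scene green 79 [355.8 247.9] [353 242   8  14] z14: [ 0.476 -0.011] z70: [0.445 0.027]
scene green 249 [257.9 266.7] [242 254  33  26] z14: [0.59 0.22] z70: [0.552 0.244]
scene blue 155 [354.2 201.9] [340 192  29  20] z14: [ 0.604 -0.132] z70: [ 0.565 -0.086]
scene blue 135 [401.6 231.6] [385 221  28  22] z14: [ 0.438 -0.147] z70: [ 0.409 -0.1  ]
scene orange 62 [249.5 300.9] [244 295  11  11] z14: [0.52  0.297] z70: [0.486 0.316]
scene white 20 [226.9 181.4] [225 180   6   5] z14: [0.913 0.095] z70: [0.854 0.127]
scene white 36 [250.5 181. ] [245 180  12   3] z14: [0.869 0.04 ] z70: [0.813 0.075]
scene white 30 [386.1 204.9] [374 197  25  17] z14: [ 0.537 -0.193] z70: [ 0.501 -0.143]
scene white 22 [229.  200.1] [225 198  10   6] z14: [0.841 0.137] z70: [0.786 0.166]
scene white 112 [328.8 207.5] [313 201  28  13] z14: [ 0.63
[... 2003 characters left out ...]
6   -0.011]
side white 126 [346.  232.3] [337 226  21  12] z14: [ 0.45  -0.105] z70: [ 0.445 -0.027]
side white 157 [286.2 250.9] [276 244  22  13] z14: [0.605 0.004] z70: [0.589 0.074]
side white 160 [345.1 252.4] [335 245  22  14] z14: [ 0.444 -0.01 ] z70: [0.44  0.061]
side white 286 [280.7 281.7] [264 271  34  22] z14: [0.595 0.131] z70: [0.58  0.191]
side white 308 [346.8 298.4] [335 284  26  26] z14: [0.425 0.169] z70: [0.423 0.227]
side white 27 [341.  312.1] [335 309  13   6] z14: [0.435 0.216] z70: [0.432 0.27 ]
side black 21 [289.2 228. ] [286 222   6  10] z14: [ 0.618 -0.106] z70: [ 0.601 -0.028]
side black 14 [287.4 247.6] [284 243   6   8] z14: [ 0.605 -0.011] z70: [0.589 0.06 ]
```

View pics/crop0.png

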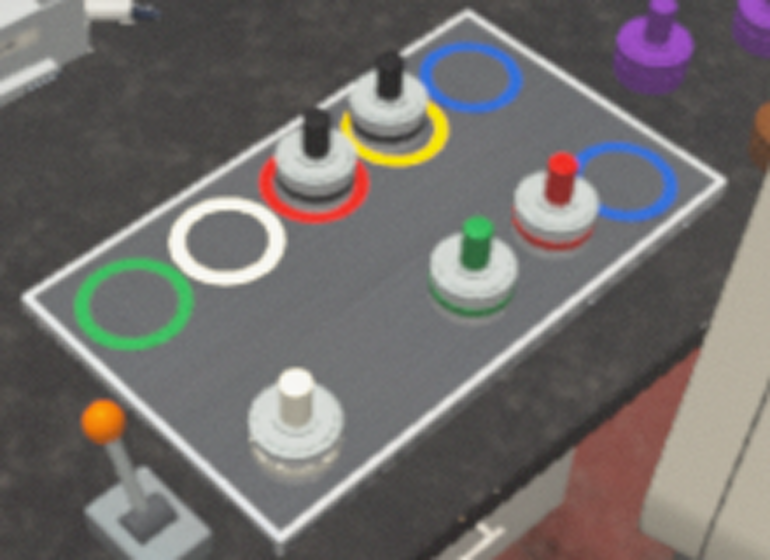

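The crop confirms three waiting pots (red, green, white). Black pots stand on red and yellow, and both blue rings are free. Next I get the knob and ball coordinates.

```bash
python3 - <<'E'
from h import *
im={n:cv2.imread(f"pics/{n}0.png")[:,:,::-1].copy() for n in("scene","side")}
I={n:camera_info(n) for n in im}
def pair(a,b): 
    p,g=tri(I["scene"],a,I["side"],b); return p.round(4),round(g,4)
print("ball",pair((249.5,300.9),(319.9,321.3)))
print("red",pair((379.9,229.5),(346.9,224.7)),"green",pair((355.8,247.9),(346,244.5)))
def dark(n,box):
    x0,y0,x1,y1=box; m=(im[n][y0:y1,x0:x1].max(2)<45).astype(np.uint8)
    k,l,s,c=cv2.connectedComponentsWithStats(m); i=1+s[1:,4].argmax(); print(n,s[i],(c[i]+[x0,y0]).round(1)); return c[i]+[x0,y0]
print("blackR",pair(dark("scene",(300,205,320,228)),dark("side",(280,234,294,256))))
print("blackY",pair(dark("scene",(322,192,342,215)),dark("side",(280,214,298,238))))
print("white",pair((304.3,293.7),(347.8,294)))
print("base px",project(I["scene"],[[.5,.31,.025]]))
# rim corners in scene crop
print("corners",plane(I["scene"],[(220+25/3.5,180+297/3.5),(220+468/3.5,180+13/3.5),(220+724/3.5,180+180/3.5),(220+281/3.5,180+538/3.5)],.019).round(4))
E
```

```text
ball (array([0.4705, 0.3241, 0.0927]), np.float64(0.0011))
red (array([ 0.446 , -0.0592,  0.0732]), np.float64(0.002)) green (array([0.4412, 0.0313, 0.0732]), np.float64(0.0024))Traceback (most recent call last):
  File "<stdin>", line 11, in <module>
  File "<stdin>", line 10, in dark
ValueError: attempt to get argmax of an empty sequence
```

jog_arm(
  motion=[
    [0,0,0,-7.1],
    [0,0,0,-7.1],
    [0,0,0,-7.1],
    [0,0,0,-7.1],
    [0,0,0,-7.1],
  ],
  jaw=0,
  force=40,
)

```text
t: 0.52
tool_pos: [0.2351, -0.4972, 0.4043]
ee_rot: [-2.704, -1.598, -0.0]
force: [0.6, 0.4, -1.1]
grip_width: 0.0257
grip_force: 0.0
```

jog_arm(
  motion=[
    [0,0,0,-7.1],
    [0,0,0,-7.1],
    [0,0,0,-7.1],
    [0,0,0,-7.1],
    [0,0,0,-0.8],
  ],
)

```text
t: 0.93
tool_pos: [0.2351, -0.4972, 0.4043]
ee_rot: [-2.214, -2.228, -0.001]
force: [0.3, -0.5, 0.2]
grip_width: 0.0
grip_force: 0.0
```

jog_arm(
  motion=[
    [2.4,3.3,0,0],
    [2.4,3.3,0,0],
    [2.4,3.3,0,0],
    [2.4,3.3,0,0],
    [2.4,3.3,0,0],
  ],
)

```text
t: 1.35
tool_pos: [0.4013, -0.3758, 0.4046]
ee_rot: [-2.226, -2.217, -0.0]
force: [0.9, 0.0, 0.4]
grip_width: -0.0001
grip_force: 0.0
```

jog_arm(
  motion=[
    [2.4,3.3,0,0],
    [2.4,3.3,0,0],
    [2.4,3.3,0,0],
    [4.0,0.2,0,0],
    [4.0,0.2,0,0],
  ],
)

```text
t: 1.77
tool_pos: [0.5046, -0.2238, 0.4032]
ee_rot: [-2.224, -2.216, 0.001]
force: [0.6, 0.5, 0.5]
grip_width: -0.0003
grip_force: 0.0
```

jog_arm(
  motion=[
    [4.0,0.2,0,0],
    [4.0,0.2,0,0],
    [4.0,0.2,0,0],
    [4.0,0.2,0,0],
    [4.0,0.2,0,0],
  ],
)

```text
t: 2.18
tool_pos: [0.5126, -0.0232, 0.4046]
ee_rot: [-2.226, -2.217, 0.0]
force: [0.9, -0.5, 0.3]
grip_width: -0.0
grip_force: 0.0
```

jog_arm(
  motion=[
    [4.0,0.2,0,0],
    [4.0,0.2,0,0],
    [4.0,0.2,0,0],
    [4.0,0.2,0,0],
    [4.0,0.2,0,0],
  ],
)

```text
t: 2.6
tool_pos: [0.5226, 0.1769, 0.4046]
ee_rot: [-2.226, -2.217, 0.0]
force: [1.2, -0.1, 0.0]
grip_width: -0.0001
grip_force: 0.0
```

```bash
python3 - <<'E'
from h import *
s=read_state();print(s["tool_pos"],s["q"].round(2))
I=camera_info("wrist");im=read_camera("wrist");cv2.imwrite("pics/w1.png",im[:,:,::-1]);print(I)
E
```

```text
[0.52258934 0.1769266  0.40462109] [ 0.17  0.26  0.03  1.33 -0.    1.75]
{'mtx': array([[430.80298812,   0.        , 327.1715901 ],
       [  0.        , 430.80298812, 238.89358753],
       [  0.        ,   0.        ,   1.        ]]), 'eye': array([0.52239155, 0.25123701, 0.37505211]), 'attitude': array([-2.93641368e-01,  5.51871547e-05, -3.61098041e-03])}
```

View pics/w1.png

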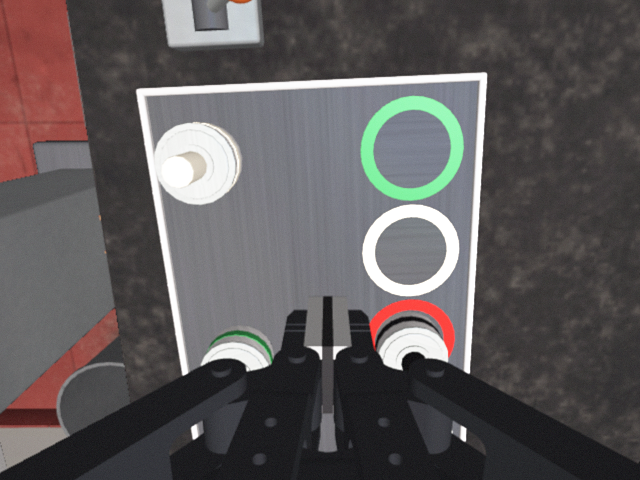

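The wrist view shows the white knob top at (180,170), green ring (412,148), white ring (411,250), black pot on red (413,350) and the lever base at the top left. I'll measure these and move toward the lever.

```bash
cat >> h.py <<'E'
def ringfit(I,im,col,box,z=.014):
    b=max(blobs(im,col,box),key=lambda b:b[0]); P=plane(I,b[3],z)[:,:2]
    hull=cv2.convexHull((P*1e5).astype(np.int32))[:,0]/1e5
    (cx,cy),(a,c),_=cv2.fitEllipse((hull*1e4).astype(np.float32)); return np.array([cx,cy])/1e4,np.array([a,c])/1e4
E
python3 - <<'E'
from h import *
I=dict(mtx=camera_info("wrist")["mtx"],eye=np.array([0.52239155,0.25123701,0.37505211]),attitude=np.array([-2.93641368e-01,5.51871547e-05,-3.61098041e-03]))
im=cv2.imread("pics/w1.png")[:,:,::-1].copy()
print("green",ringfit(I,im,"green",(340,80,480,210)))
print("white",ringfit(I,im,"white",(340,202,465,298)))
print("white knob top",plane(I,[(180,171)],.088).round(4),"lid",plane(I,[(198,163)],.05).round(4))
print("plate left corners",plane(I,[(139,91),(486,74)],.019).round(4))
S=camera_info("scene")
sim=cv2.imread("pics/scene0.png")[:,:,::-1].copy()
print("blue far",ringfit(S,sim,"blue",(335,185,372,215)),"green sc",ringfit(S,sim,"green",(235,250,280,285)))
E
```

```text
Traceback (most recent call last):
  File "h.py", line 27, in ringfit
    b=max(blobs(im,col,box),key=lambda b:b[0]); P=plane(I,b[3],z)[:,:2]
ValueError: max() iterable argument is empty
```

jog_arm(
  motion=[
    [4.0,0.3,0,0],
    [4.0,0.3,0,0],
    [4.0,0.3,0,0],
    [2.7,0,0,0],
    [0,0,0,0],
  ],
)

```text
t: 3.07
tool_pos: [0.5316, 0.3263, 0.4035]
ee_rot: [-2.22, -2.221, 0.001]
force: [-0.7, 0.4, -0.7]
grip_width: 0.0
grip_force: 0.0
```

```bash
sed -i 's/(H>50)&(H<80)&(S>130)/(H>50)\&(H<80)\&(S>85)/' h.py; python3 - <<'E'
from h import *
I=dict(mtx=camera_info("wrist")["mtx"],eye=np.array([0.52239155,0.25123701,0.37505211]),attitude=np.array([-2.93641368e-01,5.51871547e-05,-3.61098041e-03]))
im=cv2.imread("pics/w1.png")[:,:,::-1].copy()
print("green",ringfit(I,im,"green",(340,80,480,210)))
print("white",ringfit(I,im,"white",(340,202,465,298)))
print("white knob top",plane(I,[(180,171)],.088).round(4),"lid",plane(I,[(198,163)],.05).round(4))
print("plate left corners",plane(I,[(139,91),(486,74)],.019).round(4))
S=camera_info("scene")
sim=cv2.imread("pics/scene0.png")[:,:,::-1].copy()
print("blue far",ringfit(S,sim,"blue",(335,185,372,215)),"green sc",ringfit(S,sim,"green",(235,250,280,285)))
E
```

```text
green (array([0.59194243, 0.21865857]), array([0.0843538 , 0.08447516]))
white (array([0.59551299, 0.13023657]), array([0.08516158, 0.08529117]))
white knob top [[0.4246 0.2119 0.088 ]] lid [[0.4257 0.2126 0.05  ]]
plate left corners [[0.3754 0.265  0.019 ]
 [0.6456 0.2765 0.019 ]]
blue far (array([ 0.60628052, -0.13300591]), array([0.07960486, 0.08139237])) green sc (array([0.59178125, 0.21936392]), array([0.08371392, 0.08383059]))
```

jog_arm(
  motion=[
    [0,0,4,0],
    [0,0,4,0],
    [0,0,4,0],
    [0,0,3.2,0],
    [0,0,0,0],
  ],
)

```text
t: 3.48
tool_pos: [0.5303, 0.3207, 0.2461]
ee_rot: [-2.222, -2.215, 0.016]
force: [0.2, -0.2, -0.2]
grip_width: -0.0001
grip_force: 0.0
```

jog_arm(
  motion=[
    [0,-1,0,0],
    [0,-1,0,0],
    [0,-1,0,0],
    [0,-1,0,0],
    [0,-1,0,0],
  ],
)

```text
t: 3.9
tool_pos: [0.4812, 0.3221, 0.2548]
ee_rot: [2.22, 2.22, 0.006]
force: [1.7, -0.8, 0.7]
grip_width: 0.0001
grip_force: 0.8
```

jog_arm(
  motion=[
    [0,-1,0,0],
    [0,-1,0,0],
    [0,-1,0,0],
    [0,-1,0,0],
    [0,-0.6,0,0],
  ],
)

```text
t: 4.32
tool_pos: [0.4344, 0.3218, 0.2526]
ee_rot: [-2.221, -2.222, 0.001]
force: [0.8, -0.2, -0.1]
grip_width: -0.0001
grip_force: 0.5
```

jog_arm(
  motion=[
    [0,-0.5,0,0],
    [0,-0.5,0,0],
    [0,-0.4,0,0],
    [0,0,0,0],
  ],
)

```text
t: 4.65
tool_pos: [0.4236, 0.322, 0.2529]
ee_rot: [2.219, 2.218, 0.006]
force: [12.2, -0.3, -7.3]
grip_width: 0.0003
grip_force: 6.2
```

jog_arm(
  motion=[
    [0,-0.3,0,0],
    [0,0,0,0],
  ],
)

```text
t: 4.82
tool_pos: [0.4225, 0.3221, 0.2531]
ee_rot: [2.218, 2.215, 0.011]
force: [24.1, -1.7, -12.7]
grip_width: 0.0
grip_force: 11.5
```

```bash
cat > look.py <<'E'
import sys
from h import *
n,tag=sys.argv[1:3]; box=[int(v) for v in sys.argv[3:7]]
im=read_camera(n)[:,:,::-1]; cv2.imwrite(f"pics/{tag}_full.png",im); x0,y0,x1,y1=box
f=min(700/(x1-x0),520/(y1-y0)); cv2.imwrite(f"pics/{tag}.png",cv2.resize(im[y0:y1,x0:x1],None,fx=f,fy=f,interpolation=cv2.INTER_CUBIC))
E
python3 - <<'E'
from h import *
im=[read_camera(n) for n in("scene","side")];I=[camera_info(n) for n in("scene","side")]
b=[blobs(im[0],"orange",(225,280,300,350),8),blobs(im[1],"orange",(300,295,375,340),8)]
print([[(x[0],x[1]) for x in k] for k in b])
for k in range(2):
    for x in b[k]: print(plane(I[k],x[1],.0927))
E
```

```text
[[(np.int32(74), array([271.5, 322.9]))], [(np.int32(34), array([356.6, 325. ]))]]
[[0.39724716 0.32164062 0.0927    ]]
[[0.39582033 0.32510437 0.0927    ]]
```

Lever is hard against the off stop (24 N, ball at x≈0.396, expected 0.394). I'll back off and go look at the right end.

jog_arm(
  motion=[
    [0,1.5,0,0],
    [0,1.5,0,0],
    [0,0,-4,0],
    [0,0,-4,0],
    [0,0,-4,0],
  ],
  jaw=1,
)

```text
t: 5.33
tool_pos: [0.449, 0.3216, 0.3735]
ee_rot: [-2.221, -2.22, 0.003]
force: [0.6, 0.5, 0.0]
grip_width: 0.0604
grip_force: 0.0
```

jog_arm(
  motion=[
    [-4,0.7,-0.6,0],
    [-4,0.7,-0.6,0],
    [-4,0.7,-0.6,0],
    [-4,0.7,-0.6,0],
    [-4,0.7,-0.6,0],
  ],
)

```text
t: 5.75
tool_pos: [0.4837, 0.1203, 0.403]
ee_rot: [-2.22, -2.222, -0.0]
force: [1.4, -0.4, 0.4]
grip_width: 0.0853
grip_force: 0.0
```

jog_arm(
  motion=[
    [-4,0.7,0,0],
    [-4,0.7,0,0],
    [-4,0.7,0,0],
    [-4,0.7,0,0],
    [0,0,0,0],
  ],
)

```text
t: 6.17
tool_pos: [0.513, -0.0438, 0.4021]
ee_rot: [2.227, 2.215, -0.002]
force: [-0.2, 0.2, -1.2]
grip_width: 0.0851
grip_force: 0.0
```

```bash
python3 - <<'E'
from h import *
print(read_state()["tool_pos"]); I=camera_info("wrist"); np.save("w2.npy",[I["eye"],I["attitude"]])
im=read_camera("wrist");cv2.imwrite("pics/w2.png",im[:,:,::-1])
for c in("blue","red","yellow","green"): 
    for b in blobs(im,c,(0,0,640,480),150): print(c,b[0],b[1],b[2],plane(I,b[1],.014)[0,:2].round(4),plane(I,b[1],.088)[0,:2].round(4))
E
```

```text
[ 0.51303434 -0.04384571  0.40209629]
blue 2415 [429.1 292.8] [385 253  93  86] [ 0.6044 -0.1299] [ 0.5855 -0.0968]
blue 2415 [254.5 303.4] [208 262  93  83] [ 0.446  -0.1396] [ 0.4598 -0.1045]
red 1005 [234.7 238. ] [217 219  36  39] [ 0.4322 -0.0773] [ 0.4489 -0.055 ]
green 1162 [218.  107.8] [197  91  43  34] [0.4262 0.031 ] [0.4441 0.0309]
```

View pics/w2.png

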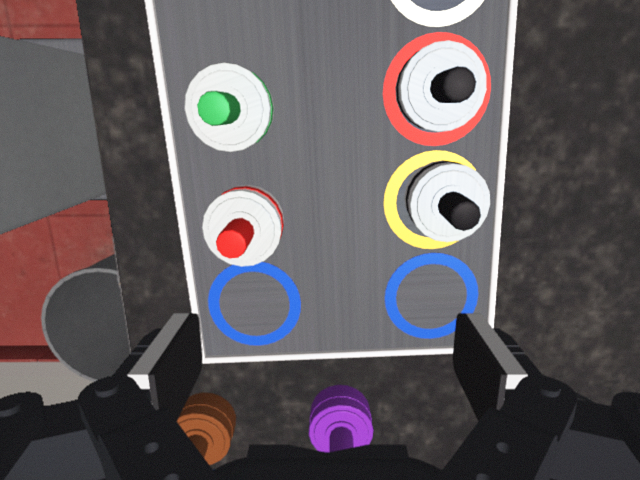

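The wrist view shows lid centres: green (228,107), red (242,228), black on red (442,86), black on yellow (449,201). Blue rings are free at (254,303) and (431,296).

```bash
python3 - <<'E'
from h import *
e,a=np.load("w2.npy");I=dict(mtx=camera_info("wrist")["mtx"],eye=e,attitude=a)
im=cv2.imread("pics/w2.png")[:,:,::-1].copy()
for c,lid,top in(("green",(228,107),(214,108)),("red",(242,228),(231,243)),("bR",(442,86),(460,84)),("bY",(449,201),(465,211))):
    print(c,"lid",plane(I,lid,.05)[0,:2].round(4),"top",plane(I,top,.088)[0,:2].round(4))
print("blue near",ringfit(I,im,"blue",(200,250,310,350)),"blue far",ringfit(I,im,"blue",(380,240,490,350)),"yellow",ringfit(I,im,"yellow",(370,140,495,255)),"red",ringfit(I,im,"red",(370,25,500,150)))
E
```

```text
green lid [0.4421 0.0315] top [0.4416 0.0308]
red lid [ 0.4465 -0.0584] top [ 0.446  -0.0586]
bR lid [0.5942 0.0448] top [0.5958 0.0442]
bY lid [ 0.6055 -0.0379] top [ 0.606  -0.0368]Traceback (most recent call last):
  File "<stdin>", line 6, in <module>
  File "h.py", line 27, in ringfit
    b=max(blobs(im,col,box),key=lambda b:b[0]); P=plane(I,b[3],z)[:,:2]
ValueError: max() iterable argument is empty
```

jog_arm(
  motion=[
    [0.3,3.1,0,0],
    [0.3,3.1,0,0],
    [0,3.1,4,0],
    [0,0,4,0],
    [0,0,0,0],
  ],
)

```text
t: 6.63
tool_pos: [0.5987, -0.0307, 0.3219]
ee_rot: [-2.213, -2.216, 0.01]
force: [-1.4, -0.1, -1.0]
grip_width: 0.0853
grip_force: 0.0
```

jog_arm(
  motion=[
    [0,0,3,0],
    [0,0,3,0],
    [0,0,2,0],
    [0,0,1,0],
    [0,0,0,0],
  ],
)

```text
t: 7.05
tool_pos: [0.5991, -0.0315, 0.2392]
ee_rot: [-2.219, -2.221, 0.002]
force: [0.3, -0.3, 0.4]
grip_width: 0.0853
grip_force: 0.0
```

```bash
python3 - <<'E'
from h import *
s=read_state();print(s["tool_pos"]); I=camera_info("wrist")
print(project(I,[[.606,-.0375,.088],[.606,-.0375,.05]]).round(0))
im=read_camera("wrist");cv2.imwrite("pics/w3.png",im[:,:,::-1])
E
```

```text
[ 0.59906161 -0.03150191  0.23915996]
[[351. 368.]
 [346. 314.]]
```

View pics/w3.png

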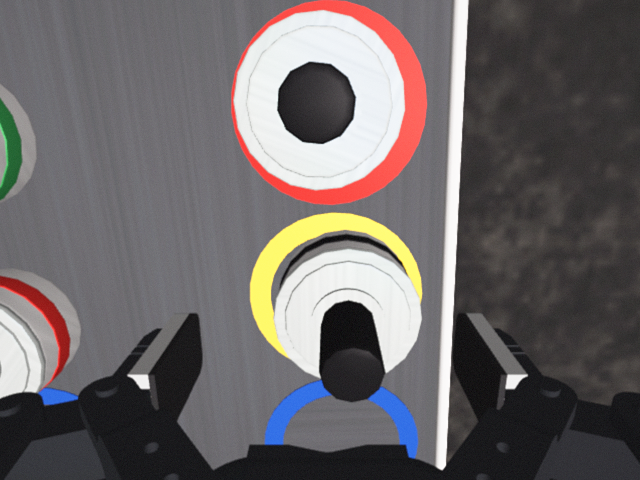

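Black knob on yellow is centred between the pads, with its top at (352,375). I'll finish the descent and grip.

jog_arm(
  motion=[
    [-0.7,0.7,0,0],
    [0,0,0.5,0],
    [0,0,0.5,0],
    [0,0,0,0],
  ],
)

```text
t: 7.43
tool_pos: [0.6065, -0.0393, 0.2294]
ee_rot: [-2.221, -2.221, 0.0]
force: [-0.6, 0.5, 0.1]
grip_width: 0.0855
grip_force: 0.0
```

jog_arm(
  motion=[
    [0,0,0,0],
    [0,0,0,0],
    [0,0,0,0],
    [0,0,0,0],
    [0,0,0,0],
  ],
  jaw=0,
  force=40,
)

```text
t: 7.85
tool_pos: [0.6066, -0.0391, 0.2299]
ee_rot: [2.221, 2.222, 0.0]
force: [-0.3, -0.0, 0.6]
grip_width: 0.0253
grip_force: 0.0
```

jog_arm(
  motion=[
    [0,0,0,0],
    [0,0,0,0],
    [0,0,0,0],
  ],
)

```text
t: 8.1
tool_pos: [0.6066, -0.0391, 0.23]
ee_rot: [2.221, 2.221, 0.0]
force: [-0.2, 0.0, 3.4]
grip_width: 0.0209
grip_force: 39.1
```

jog_arm(
  motion=[
    [-0.6,0,0,0],
    [-1,0,0,0],
    [-1,0,0,0],
    [-1,0,0,0],
    [-1,0,0,0],
  ],
)

```text
t: 8.52
tool_pos: [0.6066, -0.0865, 0.23]
ee_rot: [2.221, 2.221, 0.001]
force: [-0.3, 2.2, 5.1]
grip_width: 0.0207
grip_force: 39.4
```

jog_arm(
  motion=[
    [-1,0,0,0],
    [-1,0,0,0],
    [-1,0,0,0],
    [-1,0,0,0],
    [-0.8,0,0,0],
  ],
)

```text
t: 8.93
tool_pos: [0.6065, -0.1349, 0.23]
ee_rot: [2.222, 2.22, 0.0]
force: [0.5, 3.0, 5.7]
grip_width: 0.0207
grip_force: 39.4
```

jog_arm(
  motion=[
    [0,0,0,0],
    [0,0,0,0],
  ],
)

```text
t: 9.1
tool_pos: [0.6066, -0.1353, 0.23]
ee_rot: [2.222, 2.218, -0.001]
force: [0.0, -2.9, 5.2]
grip_width: 0.0215
grip_force: 39.6
```

jog_arm(
  motion=[
    [0,0,0,0],
    [0,0,0,0],
    [0,0,0,0],
    [0,0,0,0],
    [0,0,0,0],
  ],
  jaw=1,
)

```text
t: 9.52
tool_pos: [0.6065, -0.133, 0.2295]
ee_rot: [-2.221, -2.222, 0.0]
force: [-0.1, -0.2, 0.4]
grip_width: 0.0796
grip_force: 0.0
```

jog_arm(
  motion=[
    [0,0,-2,0],
    [0,0,-4,0],
    [0,0,-4,0],
    [0,0,-4,0],
    [3,-1.5,-2,0],
  ],
)

```text
t: 9.93
tool_pos: [0.5932, -0.106, 0.3938]
ee_rot: [2.22, 2.214, 0.003]
force: [-0.0, 1.7, -1.2]
grip_width: 0.0852
grip_force: 0.0
```

jog_arm(
  motion=[
    [3.5,-1.5,0,0],
    [3.5,-1.5,0,0],
    [0,-1.5,0,0],
    [0,0,0,0],
    [0,0,0,0],
  ],
)

```text
t: 10.35
tool_pos: [0.5462, -0.0326, 0.3903]
ee_rot: [2.219, 2.222, 0.001]
force: [0.3, -0.1, 0.4]
grip_width: 0.0851
grip_force: 0.0
```

```bash
cat > pots.py <<'E'
# automatic: bright lid discs in the wrist view -> lid centre on z=50 mm; rings on z=14 mm
from h import *
I=camera_info("wrist"); print(read_state()["t"],read_state()["tool_pos"].round(4)); im=read_camera("wrist")
import sys; tag=sys.argv[1]; cv2.imwrite(f"pics/{tag}.png",im[:,:,::-1])
hsv=cv2.cvtColor(im,cv2.COLOR_RGB2HSV); m=((hsv[...,1]<40)&(hsv[...,2]>170)).astype(np.uint8)
m=cv2.morphologyEx(m,cv2.MORPH_OPEN,np.ones((5,5)))
for c in cv2.findContours(m,cv2.RETR_EXTERNAL,cv2.CHAIN_APPROX_NONE)[0]:
    if cv2.contourArea(c)<1500: continue
    P=plane(I,cv2.convexHull(c)[:,0],.05)[:,:2]
    if len(P)<6: continue
    (x,y),(a,b),_=cv2.fitEllipse((P*1e4).astype(np.float32))
    print("disc",np.array([x,y]).round(0)/1e4,"axes",round(a/1e4,4),round(b/1e4,4),"px",c[:,0].mean(0).round(0))
for col in("blue","yellow","red","green"):
    for b in blobs(im,col,(0,0,640,480),800):
        P=plane(I,b[3],.014)[:,:2]; H=cv2.convexHull((P*1e5).astype(np.float32))[:,0]
        (x,y),(a,bb),_=cv2.fitEllipse(H); print(col,np.array([x,y]).round(0)/1e5,"axes",round(a/1e5,4),round(bb/1e5,4),"px",b[1])
E
python3 pots.py w4
```

```text
10.35 [ 0.5462 -0.0326  0.3903]
disc [ 0.497 -0.132] axes 0.0894 0.2883 px [336. 358.]
disc [ 0.4465 -0.0589] axes 0.0599 0.062 px [196. 245.]
disc [0.4415 0.0309] axes 0.0606 0.0612 px [172. 124.]
disc [0.595  0.0442] axes 0.0601 0.0604 px [398. 103.]
disc [0.6448 0.0018] axes 0.0063 0.3196 px [465. 156.]
disc [0.5902 0.119 ] axes 0.0703 0.0742 px [395.  20.]
disc [ 0.4016 -0.0085] axes 0.007 0.3521 px [124. 164.]
blue [ 0.60617 -0.13376] axes 0.0834 0.0841 px [390.  297.4]
blue [ 0.44548 -0.14017] axes 0.0836 0.084 px [223.7 316.9]
red [ 0.42467 -0.08078] axes 0.0271 0.0452 px [184.5 258.1]
green [0.41894 0.02836] axes 0.0271 0.0398 px [163.8 126. ]
```

View pics/w4.png

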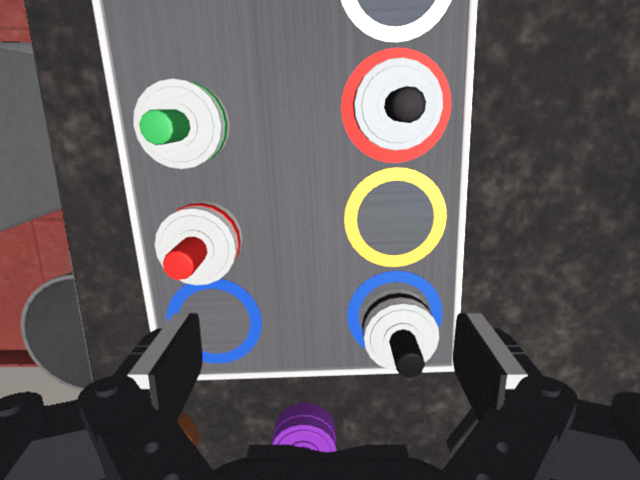

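Wrist view: one black pot now stands on blue_far with its lid at (401,334). The other black pot is on red at (398,103), and everything else is untouched.

```bash
python3 -c "
from h import *
I=camera_info('wrist');print(plane(I,[(401,334),(406,360)],.05).round(4),plane(I,[(408,365)],.088).round(4))"
```

```text
[[ 0.6064 -0.133   0.05  ]
 [ 0.6117 -0.1569  0.05  ]] [[ 0.6054 -0.1368  0.088 ]]
```

jog_arm(
  motion=[
    [2.6,1.6,0,0],
    [2.6,1.7,0,0],
    [2.5,1.6,0,0],
    [0,0,4,0],
    [0,0,4,0],
  ],
)

```text
t: 10.82
tool_pos: [0.5979, 0.0444, 0.3099]
ee_rot: [2.217, 2.22, 0.006]
force: [0.2, -0.7, -1.5]
grip_width: 0.0855
grip_force: 0.0
```

jog_arm(
  motion=[
    [0,0,3,0],
    [0,0,2,0],
    [0,0,1,0],
    [0,0,0,0],
    [0,0,0,0],
  ],
)

```text
t: 11.23
tool_pos: [0.5963, 0.0433, 0.25]
ee_rot: [-2.222, -2.221, 0.0]
force: [0.7, -0.7, -0.5]
grip_width: 0.0854
grip_force: 0.0
```

Placed within about 1 mm. Next I grip the second black pot and slide it through the corridor to blue_near.

jog_arm(
  motion=[
    [0.1,-0.1,1,0],
    [0,0,0.6,0],
    [0,0,0.4,0],
    [0,0,0,0],
  ],
)

```text
t: 11.57
tool_pos: [0.5944, 0.0449, 0.2292]
ee_rot: [-2.221, -2.221, 0.001]
force: [-0.9, -0.6, 0.2]
grip_width: 0.0855
grip_force: 0.0
```

jog_arm(
  motion=[
    [0,0,0,0],
    [0,0,0,0],
    [0,0,0,0],
    [0,0,0,0],
    [0,0,0,0],
  ],
  jaw=0,
)

```text
t: 11.98
tool_pos: [0.5946, 0.0449, 0.23]
ee_rot: [2.221, 2.222, 0.0]
force: [0.1, -0.8, -0.5]
grip_width: 0.0256
grip_force: 0.0
```

jog_arm(
  motion=[
    [0,0,0,0],
    [0,0,0,0],
    [0,0,0,0],
  ],
)

```text
t: 12.23
tool_pos: [0.5946, 0.0449, 0.23]
ee_rot: [2.221, 2.221, 0.0]
force: [0.1, 0.6, 3.9]
grip_width: 0.0206
grip_force: 39.0
```

jog_arm(
  motion=[
    [-0.7,-0.7,0,0],
    [-1,-1,0,0],
    [-1,-1,0,0],
    [-1,-1,0,0],
    [-1,-1,0,0],
  ],
)

```text
t: 12.65
tool_pos: [0.5469, -0.0027, 0.23]
ee_rot: [2.22, 2.222, 0.001]
force: [1.9, 1.2, 4.0]
grip_width: 0.0211
grip_force: 40.0
```

jog_arm(
  motion=[
    [-1.4,-1,0,0],
    [-1.4,-1,0,0],
    [-1.4,0,0,0],
    [-1.4,0,0,0],
    [-1.4,0,0,0],
  ],
)

```text
t: 13.07
tool_pos: [0.5268, -0.073, 0.23]
ee_rot: [-2.221, -2.222, -0.0]
force: [-0.4, 2.0, 4.8]
grip_width: 0.0208
grip_force: 40.1
```

jog_arm(
  motion=[
    [-1.4,0,0,0],
    [-1.4,0,0,0],
    [-1.4,0,0,0],
    [-1.4,0,0,0],
    [-1.05,0,0,0],
  ],
)

```text
t: 13.48
tool_pos: [0.5273, -0.14, 0.23]
ee_rot: [2.221, 2.221, 0.0]
force: [0.3, 2.5, 5.6]
grip_width: 0.021
grip_force: 40.3
```

jog_arm(
  motion=[
    [0,-1,0,0],
    [0,-1.2,0,0],
    [0,-1.2,0,0],
    [0,-1.2,0,0],
    [0,-1.2,0,0],
  ],
)

```text
t: 13.9
tool_pos: [0.4688, -0.1389, 0.23]
ee_rot: [2.22, 2.221, 0.0]
force: [2.8, -0.3, 4.7]
grip_width: 0.0207
grip_force: 40.4
```

jog_arm(
  motion=[
    [0,-1.2,0,0],
    [0,-1.1,0,0],
    [0,0,0,0],
    [0,0,0,0],
  ],
)

```text
t: 14.23
tool_pos: [0.4452, -0.1386, 0.2299]
ee_rot: [-2.221, -2.221, 0.002]
force: [-2.9, -0.4, 8.0]
grip_width: 0.0208
grip_force: 40.7
```

jog_arm(
  motion=[
    [0,0,0,0],
    [0,0,0,0],
    [0,0,0,0],
    [0,0,0,0],
    [0,0,0,0],
  ],
  jaw=1,
)

```text
t: 14.65
tool_pos: [0.4465, -0.1386, 0.2295]
ee_rot: [-2.221, -2.221, 0.0]
force: [0.0, -0.1, 0.2]
grip_width: 0.0797
grip_force: 0.0
```

jog_arm(
  motion=[
    [0,0,-2,0],
    [0,0,-4,0],
    [0,0,-4,0],
    [0,0,-4,0],
    [3.5,1.7,-1,0],
  ],
)

```text
t: 15.07
tool_pos: [0.4633, -0.107, 0.3854]
ee_rot: [2.222, 2.21, 0.002]
force: [2.9, 0.2, 0.9]
grip_width: 0.0856
grip_force: 0.0
```

jog_arm(
  motion=[
    [3.6,2,0,0],
    [3.6,2,0,0],
    [2,1,-2,0],
    [0,0,0,0],
    [0,0,0,0],
  ],
)

```text
t: 15.48
tool_pos: [0.514, -0.0105, 0.4]
ee_rot: [2.218, 2.224, 0.001]
force: [-0.2, -0.5, -0.1]
grip_width: 0.0852
grip_force: 0.0
```

```bash
python3 pots.py w5
```

```text
15.4833 [ 0.514  -0.0105  0.4   ]
disc [ 0.52   -0.1351] axes 0.0992 0.211 px [331. 368.]
disc [ 0.4461 -0.0588] axes 0.0603 0.062 px [242. 268.]
disc [0.4415 0.0309] axes 0.0607 0.0614 px [228. 154.]
disc [0.6415 0.0219] axes 0.0059 0.3773 px [500. 159.]
disc [0.5873 0.1242] axes 0.0763 0.0767 px [436.  38.]
disc [0.3973 0.019 ] axes 0.0072 0.3158 px [168. 156.]
blue [ 0.60589 -0.13352] axes 0.0827 0.0835 px [413.5 315. ]
blue [ 0.44568 -0.14012] axes 0.0833 0.0837 px [260.2 325.4]
red [ 0.43194 -0.08439] axes 0.0262 0.0434 px [234.7 281.6]
green [0.42622 0.02393] axes 0.0264 0.035 px [219.8 158.7]
```

View pics/w5.png

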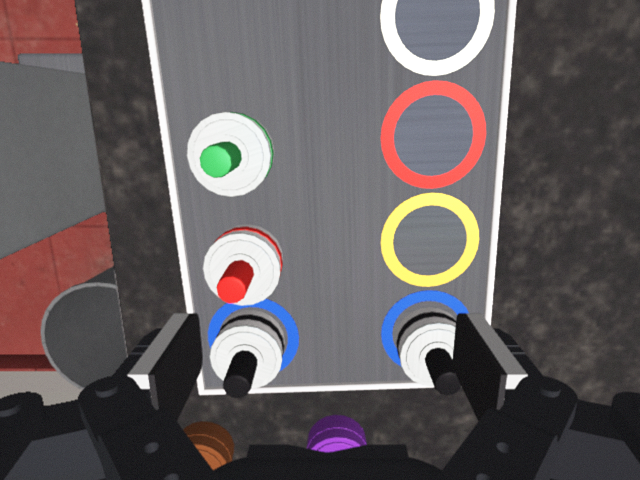

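Both blacks are on blue: near lid (247,353), far lid (430,348). The red pot is at (242,268). Now the red pot.

```bash
python3 -c "
from h import *
I=camera_info('wrist');print(plane(I,[(247,353),(431,349)],.05).round(4))"
```

```text
[[ 0.4458 -0.1344  0.05  ]
 [ 0.6006 -0.1303  0.05  ]]
```

jog_arm(
  motion=[
    [-1.6,-2.3,0,0],
    [-1.6,-2.3,0,0],
    [-1.6,-2.2,0,0],
    [0,0,4,0],
    [0,0,4,0],
  ],
)

```text
t: 15.95
tool_pos: [0.4443, -0.0614, 0.3201]
ee_rot: [2.222, 2.215, 0.003]
force: [1.4, -0.1, -0.6]
grip_width: 0.0856
grip_force: 0.0
```

jog_arm(
  motion=[
    [0,0,3,0],
    [0,0,2,0],
    [0,0,2,0],
    [0,0,0,0],
    [0,0,0,0],
  ],
)

```text
t: 16.37
tool_pos: [0.4448, -0.0603, 0.2491]
ee_rot: [-2.221, -2.218, 0.002]
force: [-0.1, 0.4, 0.1]
grip_width: 0.0854
grip_force: 0.0
```

jog_arm(
  motion=[
    [0.1,0.1,1,0],
    [0,0,0.6,0],
    [0,0,0.3,0],
    [0,0,0,0],
  ],
)

```text
t: 16.7
tool_pos: [0.4465, -0.0588, 0.2309]
ee_rot: [-2.221, -2.221, 0.0]
force: [-0.1, 0.8, -0.2]
grip_width: 0.0853
grip_force: 0.0
```

jog_arm(
  motion=[
    [0,0,0,0],
    [0,0,0,0],
    [0,0,0,0],
    [0,0,0,0],
    [0,0,0,0],
  ],
  jaw=0,
)

```text
t: 17.12
tool_pos: [0.4466, -0.0586, 0.231]
ee_rot: [2.221, 2.222, 0.0]
force: [-0.6, 0.1, -0.3]
grip_width: 0.0255
grip_force: 0.0
```

jog_arm(
  motion=[
    [0,0,0,0],
    [0,0,0,0],
    [0,0,0,0],
  ],
)

```text
t: 17.37
tool_pos: [0.4466, -0.0586, 0.2309]
ee_rot: [2.221, 2.222, 0.0]
force: [-0.7, 0.3, 3.1]
grip_width: 0.0209
grip_force: 39.0
```

jog_arm(
  motion=[
    [0,0.8,0,0],
    [0.6,1.2,0,0],
    [0.8,1.2,0,0],
    [0.8,1.2,0,0],
    [0.8,1.2,0,0],
  ],
)

```text
t: 17.78
tool_pos: [0.5039, -0.0278, 0.2309]
ee_rot: [2.221, 2.221, 0.0]
force: [-2.8, -1.9, 6.1]
grip_width: 0.0209
grip_force: 38.9
```

jog_arm(
  motion=[
    [0.8,1.2,0,0],
    [0.8,1.2,0,0],
    [0.8,1.2,0,0],
    [0.8,1.2,0,0],
    [0.8,1.2,0,0],
  ],
)

```text
t: 18.2
tool_pos: [0.5639, 0.0126, 0.231]
ee_rot: [2.22, 2.222, 0.0]
force: [-1.8, -1.7, 6.6]
grip_width: 0.0208
grip_force: 38.9
```

jog_arm(
  motion=[
    [1,1.2,0,0],
    [1,1.2,0,0],
    [1,1.1,0,0],
    [0,0,0,0],
    [0,0,0,0],
  ],
)

```text
t: 18.62
tool_pos: [0.5992, 0.043, 0.231]
ee_rot: [2.218, 2.223, 0.003]
force: [1.5, 1.9, 4.9]
grip_width: 0.0208
grip_force: 40.1
```

jog_arm(
  motion=[
    [0,0,0,0],
    [0,0,0,0],
    [0,0,0,0],
    [0,0,0,0],
    [0,0,0,0],
  ],
  jaw=1,
)

```text
t: 19.03
tool_pos: [0.5975, 0.0414, 0.2305]
ee_rot: [-2.221, -2.221, 0.0]
force: [-0.3, -0.9, -0.5]
grip_width: 0.0797
grip_force: 0.0
```

jog_arm(
  motion=[
    [0,0,-2,0],
    [0,0,-4,0],
    [0,0,-4,0],
    [0,0,-4,0],
    [0,-2,-3,0],
  ],
)

```text
t: 19.45
tool_pos: [0.5791, 0.041, 0.4035]
ee_rot: [2.22, 2.219, 0.003]
force: [-0.4, 0.0, -0.3]
grip_width: 0.0851
grip_force: 0.0
```

jog_arm(
  motion=[
    [-2.5,-3,0,0],
    [-2.5,-3,0,0],
    [0,0,0,0],
    [0,0,0,0],
    [0,0,0,0],
  ],
)

```text
t: 19.87
tool_pos: [0.5176, -0.0089, 0.4011]
ee_rot: [2.222, 2.22, 0.001]
force: [-0.5, 0.3, -0.3]
grip_width: 0.0854
grip_force: 0.0
```

```bash
python3 pots.py w6
```

```text
19.8667 [ 0.5176 -0.0089  0.4011]
disc [ 0.5225 -0.1358] axes 0.0963 0.2175 px [332. 368.]
disc [0.4415 0.0309] axes 0.0606 0.0614 px [224. 156.]
disc [0.5988 0.0423] axes 0.0602 0.0609 px [438. 141.]
disc [0.6421 0.0184] axes 0.0064 0.3227 px [495. 157.]
disc [0.5876 0.1243] axes 0.076 0.0766 px [430.  39.]
disc [0.3974 0.0216] axes 0.007 0.3165 px [163. 156.]
blue [ 0.60411 -0.13186] axes 0.0775 0.0832 px [410.1 315.7]
blue [ 0.4456  -0.14026] axes 0.0835 0.0839 px [255.  323.1]
red [0.61549 0.03761] axes 0.0262 0.0344 px [445.3 145.2]
green [0.42542 0.02361] axes 0.0266 0.0355 px [214.9 161.6]
```

View pics/w6.png

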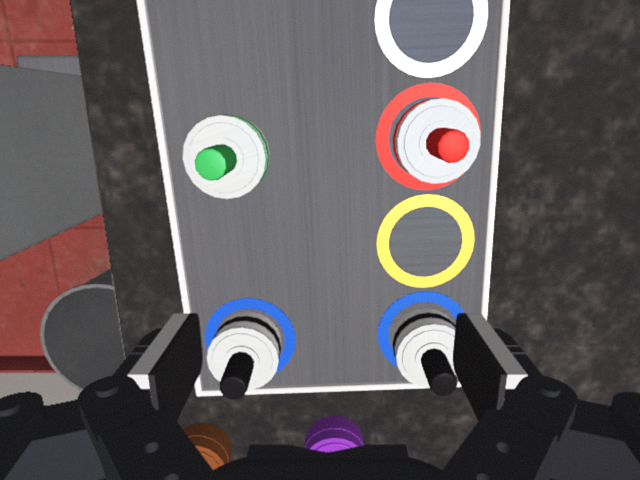

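Red is centred on red: disc at (0.5988, 0.0423) against ring (0.599, 0.0425). Next the green pot, at (0.4415, 0.031).

jog_arm(
  motion=[
    [1.3,-2.5,0,0],
    [1.3,-2.6,0,0],
    [1.4,-2.5,0,0],
    [0,0,4,0],
    [0,0,4,0],
  ],
)

```text
t: 20.33
tool_pos: [0.4417, 0.0326, 0.3215]
ee_rot: [2.216, 2.221, 0.006]
force: [1.2, 0.1, -0.4]
grip_width: 0.0853
grip_force: 0.0
```

jog_arm(
  motion=[
    [0,0,3,0],
    [0,0,2,0],
    [0,0,2,0],
    [0,0,0,0],
    [0,0,0,0],
  ],
)

```text
t: 20.75
tool_pos: [0.442, 0.0318, 0.2502]
ee_rot: [-2.219, -2.221, 0.002]
force: [0.4, 0.4, 0.3]
grip_width: 0.0855
grip_force: 0.0
```

jog_arm(
  motion=[
    [0,0,1,0],
    [0,0,0.6,0],
    [0,0,0.4,0],
    [0,0,0,0],
  ],
)

```text
t: 21.08
tool_pos: [0.4417, 0.0314, 0.2308]
ee_rot: [-2.221, -2.222, 0.0]
force: [-0.7, 0.6, -0.2]
grip_width: 0.0855
grip_force: 0.0
```

jog_arm(
  motion=[
    [0,0,0,0],
    [0,0,0,0],
    [0,0,0,0],
    [0,0,0,0],
    [0,0,0,0],
  ],
  jaw=0,
)

```text
t: 21.5
tool_pos: [0.4416, 0.0313, 0.231]
ee_rot: [2.221, 2.221, 0.0]
force: [-0.1, -0.1, 0.2]
grip_width: 0.0253
grip_force: 0.0
```

jog_arm(
  motion=[
    [0,0,0,0],
    [0,0,0,0],
    [0,0,0,0],
  ],
)

```text
t: 21.75
tool_pos: [0.4416, 0.0313, 0.231]
ee_rot: [2.221, 2.221, 0.0]
force: [-1.5, -0.2, 5.7]
grip_width: 0.021
grip_force: 39.1
```

jog_arm(
  motion=[
    [0.7,0.6,0,0],
    [1.2,1,0,0],
    [1.2,1,0,0],
    [1.2,1,0,0],
    [1.2,1,0,0],
  ],
)

```text
t: 22.17
tool_pos: [0.488, 0.0868, 0.231]
ee_rot: [2.221, 2.221, -0.0]
force: [-1.5, -2.7, 5.9]
grip_width: 0.0208
grip_force: 39.3
```

jog_arm(
  motion=[
    [1.2,1,0,0],
    [1.2,1,0,0],
    [1.2,1,0,0],
    [1.2,1,0,0],
    [1.2,1,0,0],
  ],
)

```text
t: 22.58
tool_pos: [0.538, 0.1469, 0.231]
ee_rot: [2.221, 2.221, -0.0]
force: [-2.0, -2.6, 6.6]
grip_width: 0.0208
grip_force: 39.3
```

jog_arm(
  motion=[
    [1.2,1,0,0],
    [1.2,1,0,0],
    [1.2,1,0,0],
    [0,0,0,0],
    [0,0,0,0],
  ],
)

```text
t: 23.0
tool_pos: [0.5684, 0.1832, 0.231]
ee_rot: [2.219, 2.222, 0.003]
force: [2.3, 1.4, 4.9]
grip_width: 0.0208
grip_force: 40.1
```

jog_arm(
  motion=[
    [1.2,0.8,0,0],
    [1.2,0.8,0,0],
    [1.2,0.75,0,0],
    [0,0,0,0],
    [0,0,0,0],
  ],
)

```text
t: 23.42
tool_pos: [0.5915, 0.219, 0.2311]
ee_rot: [2.22, 2.222, 0.003]
force: [1.2, 1.8, 4.0]
grip_width: 0.0207
grip_force: 40.2
```

jog_arm(
  motion=[
    [0,0,0,0],
    [0,0,0,0],
    [0,0,0,0],
    [0,0,0,0],
    [0,0,0,0],
  ],
  jaw=1,
)

```text
t: 23.83
tool_pos: [0.5909, 0.2182, 0.2306]
ee_rot: [-2.221, -2.221, 0.001]
force: [0.2, -0.1, -0.6]
grip_width: 0.0799
grip_force: 0.0
```

jog_arm(
  motion=[
    [0,0,-2,0],
    [0,0,-4,0],
    [0,0,-4,0],
    [0,0,-4,0],
    [0,-2,-3,0],
  ],
)

```text
t: 24.25
tool_pos: [0.5726, 0.218, 0.4034]
ee_rot: [2.221, 2.219, 0.004]
force: [-0.7, -0.1, -0.4]
grip_width: 0.0854
grip_force: 0.0
```

jog_arm(
  motion=[
    [-2.5,-3,0,0],
    [-2.5,-3,0,0],
    [0,0,0,0],
    [0,0,0,0],
    [0,0,0,0],
  ],
)

```text
t: 24.67
tool_pos: [0.5111, 0.1682, 0.4012]
ee_rot: [2.221, 2.221, 0.002]
force: [0.2, -0.1, -0.1]
grip_width: 0.0853
grip_force: 0.0
```

```bash
python3 pots.py w7
```

```text
24.6667 [0.5111 0.1682 0.4012]
disc [0.5952 0.0446] axes 0.0509 0.0615 px [425. 350.]
disc [0.5871 0.1416] axes 0.0767 0.0771 px [424. 242.]
disc [0.5911 0.2186] axes 0.0602 0.061 px [436. 142.]
disc [0.5143 0.171 ] axes 0.2895 0.306 px [319. 143.]
disc [0.4423 0.3046] axes 0.0269 0.071 px [225.  15.]
red [0.59683 0.04366] axes 0.0775 0.0829 px [409.8 318. ]
red [0.61674 0.00239] axes 0.0277 0.054 px [437.1 370.9]
green [0.59189 0.21871] axes 0.0842 0.0846 px [411.1 130.4]
green [0.6076  0.21345] axes 0.0264 0.0355 px [445.5 145.8]
```

View pics/w7.png

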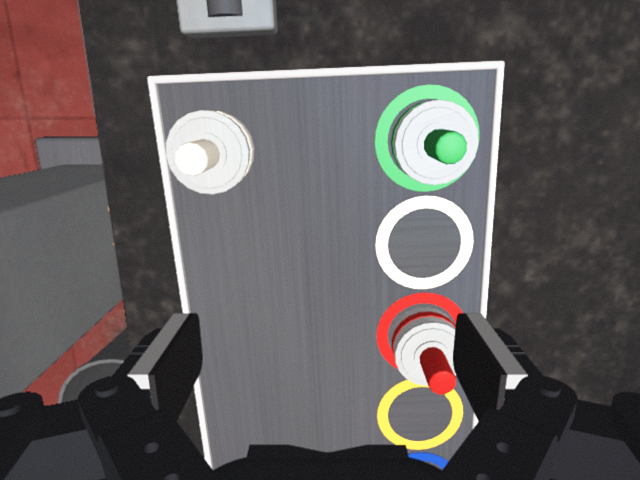

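Green is centred on its ring (within 1 mm). The white pot lid is at (210,152), and the white ring is at (424,242).

```bash
python3 - <<'E'
from h import *
I=camera_info("wrist")
print("lid",plane(I,[(210.5,152.5)],.05).round(4),"top",plane(I,[(189,159)],.088).round(4),"ring",plane(I,[(424.3,242)],.014).round(4))
im=cv2.imread("pics/w7.png")[:,:,::-1].copy()
print(ringfit(I,im,"white",(368,192,480,292)))
E
```

```text
lid [[0.4259 0.2121 0.05  ]] top [[0.4217 0.2115 0.088 ]] ring [[0.596  0.1321 0.014 ]]
(array([0.59580342, 0.13073922]), array([0.08481651, 0.08497054]))
```

jog_arm(
  motion=[
    [1.5,-2.8,0,0],
    [1.5,-2.9,0,0],
    [1.4,-2.9,0,0],
    [0,0,4,0],
    [0,0,4,0],
  ],
)

```text
t: 25.13
tool_pos: [0.425, 0.2139, 0.3216]
ee_rot: [2.216, 2.223, 0.008]
force: [1.7, -0.2, -1.0]
grip_width: 0.0849
grip_force: 0.0
```

jog_arm(
  motion=[
    [0,0,3,0],
    [0,0,2,0],
    [0,0,2,0],
    [0,0,0,0],
    [0,0,0,0],
  ],
)

```text
t: 25.55
tool_pos: [0.4256, 0.2128, 0.2501]
ee_rot: [-2.22, -2.221, 0.003]
force: [0.2, 0.2, 0.2]
grip_width: 0.0856
grip_force: 0.0
```

jog_arm(
  motion=[
    [0,0,1,0],
    [0,0,0.6,0],
    [0,0,0.4,0],
    [0,0,0,0],
  ],
)

```text
t: 25.88
tool_pos: [0.4252, 0.2125, 0.2308]
ee_rot: [-2.221, -2.222, 0.0]
force: [1.0, -0.4, 0.5]
grip_width: 0.0858
grip_force: 0.0
```

jog_arm(
  motion=[
    [0,0,0,0],
    [0,0,0,0],
    [0,0,0,0],
    [0,0,0,0],
    [0,0,0,0],
  ],
  jaw=0,
)

```text
t: 26.3
tool_pos: [0.425, 0.2123, 0.231]
ee_rot: [2.221, 2.222, 0.0]
force: [-5.1, -0.1, 3.9]
grip_width: 0.0252
grip_force: 1.8
```

jog_arm(
  motion=[
    [0,0,0,0],
    [0,0,0,0],
    [0,0,0,0],
  ],
)

```text
t: 26.55
tool_pos: [0.4251, 0.2124, 0.231]
ee_rot: [2.221, 2.221, 0.001]
force: [-0.6, -0.2, 5.9]
grip_width: 0.021
grip_force: 39.0
```

jog_arm(
  motion=[
    [-0.7,0.7,0,0],
    [-0.7,1.3,0,0],
    [-0.7,1.3,0,0],
    [-0.7,1.3,0,0],
    [-0.7,1.3,0,0],
  ],
)

```text
t: 26.97
tool_pos: [0.485, 0.1769, 0.231]
ee_rot: [-2.221, -2.222, -0.001]
force: [-3.0, 0.9, 8.3]
grip_width: 0.0209
grip_force: 39.5
```

jog_arm(
  motion=[
    [-0.7,1.3,0,0],
    [-0.7,1.3,0,0],
    [-0.7,1.3,0,0],
    [-0.7,1.3,0,0],
    [-0.7,1.3,0,0],
  ],
)

```text
t: 27.38
tool_pos: [0.55, 0.1418, 0.2311]
ee_rot: [-2.221, -2.221, -0.001]
force: [-2.3, 0.8, 8.9]
grip_width: 0.0208
grip_force: 39.5
```

jog_arm(
  motion=[
    [-0.3,1.2,0,0],
    [-0.3,1.2,0,0],
    [-0.3,1.2,0,0],
    [-0.1,1,0,0],
    [0,0,0,0],
  ],
)

```text
t: 27.8
tool_pos: [0.5974, 0.1315, 0.2311]
ee_rot: [2.221, 2.219, 0.003]
force: [2.1, -1.1, 6.5]
grip_width: 0.021
grip_force: 39.4
```

jog_arm(
  motion=[
    [0,0,0,0],
  ],
)

```text
t: 27.88
tool_pos: [0.5967, 0.1316, 0.2312]
ee_rot: [2.221, 2.219, 0.003]
force: [2.2, -0.4, 6.5]
grip_width: 0.0209
grip_force: 39.4
```

jog_arm(
  motion=[
    [0,0,0,0],
    [0,0,0,0],
    [0,0,0,0],
    [0,0,0,0],
    [0,0,0,0],
  ],
  jaw=1,
)

```text
t: 28.3
tool_pos: [0.5949, 0.1324, 0.2305]
ee_rot: [-2.221, -2.222, 0.001]
force: [-0.2, 0.2, 0.2]
grip_width: 0.0799
grip_force: 0.0
```

jog_arm(
  motion=[
    [0,0,-2,0],
    [0,0,-4,0],
    [0,0,-4,0],
    [0,0,-4,0],
    [-2,-2,-3,0],
  ],
)

```text
t: 28.72
tool_pos: [0.5765, 0.1139, 0.4034]
ee_rot: [2.218, 2.223, 0.005]
force: [0.3, -0.8, 0.2]
grip_width: 0.0855
grip_force: 0.0
```

jog_arm(
  motion=[
    [-4,-1,0,0],
    [-4,-1,0,0],
    [-4,-1,0,0],
    [-4,-1,0,0],
    [-4,0,0,0],
  ],
)

```text
t: 29.13
tool_pos: [0.5332, -0.0889, 0.4014]
ee_rot: [2.22, 2.222, 0.0]
force: [2.0, -0.4, 0.3]
grip_width: 0.0852
grip_force: 0.0
```

jog_arm(
  motion=[
    [-3,0,0,0],
    [0,0,0,0],
    [0,0,0,0],
  ],
)

```text
t: 29.38
tool_pos: [0.5349, -0.1192, 0.4005]
ee_rot: [-2.224, -2.218, 0.0]
force: [-0.7, 0.7, -0.1]
grip_width: 0.0858
grip_force: 0.0
```

```bash
python3 pots.py w8
```

```text
29.3833 [ 0.5349 -0.1192  0.4005]
disc [ 0.4455 -0.1389] axes 0.0603 0.0622 px [212. 235.]
disc [ 0.6063 -0.1362] axes 0.0605 0.0609 px [421. 232.]
disc [ 0.5238 -0.0656] axes 0.2562 0.6954 px [313. 188.]
blue [ 0.60608 -0.13338] axes 0.0834 0.0839 px [401.9 198.9]
blue [ 0.44565 -0.13959] axes 0.0834 0.0838 px [235.8 209.2]
```

View pics/w8.png

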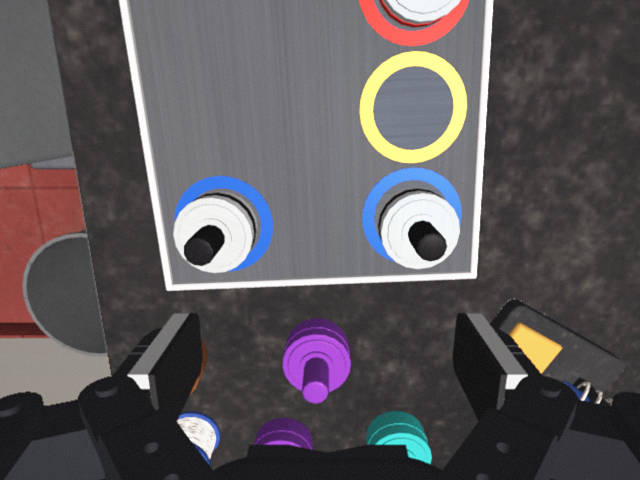

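Both blacks sit well inside their blue rings: near offset 1 mm, far 3 mm. Next I check the left end on the way to the lever.

jog_arm(
  motion=[
    [4,-0.4,0,0],
    [4,-0.4,0,0],
    [4,-0.4,0,0],
    [4,-0.4,0,0],
    [4,-0.4,0,0],
  ],
)

```text
t: 29.85
tool_pos: [0.5139, 0.0855, 0.4009]
ee_rot: [-2.219, -2.223, -0.001]
force: [1.0, 0.3, -0.1]
grip_width: 0.0853
grip_force: 0.0
```

jog_arm(
  motion=[
    [4,-0.2,0,0],
    [4,-0.2,0,0],
    [1,0,0,0],
    [0,0,0,0],
    [0,0,0,0],
  ],
  jaw=0,
)

```text
t: 30.27
tool_pos: [0.5103, 0.1738, 0.4007]
ee_rot: [2.217, 2.226, -0.001]
force: [-0.2, -0.1, 0.4]
grip_width: 0.026
grip_force: 0.0
```

```bash
python3 pots.py w9
```

```text
30.2667 [0.5103 0.1738 0.4007]
disc [0.5889 0.1401] axes 0.0757 0.0845 px [427. 251.]
disc [0.5911 0.2186] axes 0.0605 0.0609 px [438. 150.]
disc [0.5121 0.1487] axes 0.2872 0.3827 px [332. 167.]
disc [0.4429 0.3073] axes 0.0356 0.0711 px [228.  20.]
red [0.60578 0.05256] axes 0.0574 0.0756 px [438.  313.9]
green [0.59201 0.21865] axes 0.0842 0.0846 px [413.1 136.6]
green [0.60792 0.21246] axes 0.0265 0.036 px [447.  154.4]
```

View pics/w9.png

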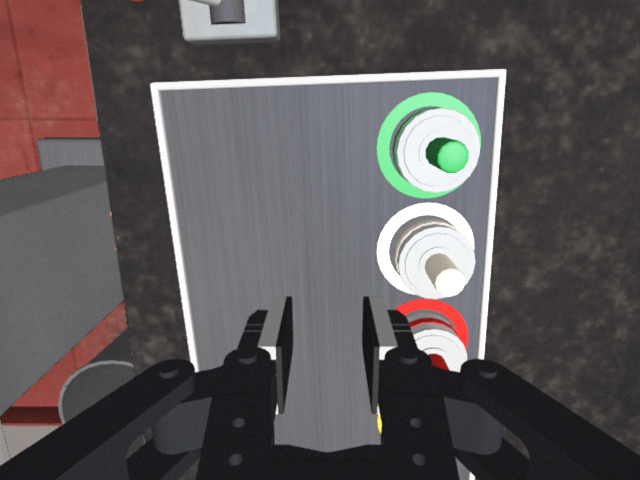

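White, green and red all stand on their own rings; the white lid is at (437,260). Now to the lever's near side.

```bash
python3 -c "
from h import *
I=camera_info('wrist');print(plane(I,[(437,260)],.05).round(4))"
```

```text
[[0.5972 0.1327 0.05  ]]
```

jog_arm(
  motion=[
    [3,-2.8,0,0],
    [3,-2.8,0,0],
    [3,-2.8,0,0],
    [3,-2.8,0,0],
    [2.8,-2.8,0,0],
  ],
)

```text
t: 30.73
tool_pos: [0.3701, 0.3202, 0.4009]
ee_rot: [2.224, 2.219, 0.0]
force: [1.0, 1.3, 0.3]
grip_width: -0.0002
grip_force: 0.0
```

jog_arm(
  motion=[
    [0,-2.5,0,0],
    [0,0,0,0],
    [0,0,0,0],
  ],
)

```text
t: 30.98
tool_pos: [0.3453, 0.3198, 0.4012]
ee_rot: [2.22, 2.222, 0.001]
force: [1.6, -0.0, -0.1]
grip_width: 0.0001
grip_force: 0.0
```

jog_arm(
  motion=[
    [0,0,4,0],
    [0,0,4,0],
    [0,0,4,0],
    [0,0,2.8,0],
    [0,0,0,0],
  ],
)

```text
t: 31.4
tool_pos: [0.3459, 0.3183, 0.248]
ee_rot: [-2.223, -2.218, 0.013]
force: [0.5, -0.1, 0.5]
grip_width: 0.0
grip_force: 0.0
```

jog_arm(
  motion=[
    [0,0.5,0,0],
    [0,1,0,0],
    [0,1,0,0],
    [0,1,0,0],
    [0,1,0,0],
  ],
)

```text
t: 31.82
tool_pos: [0.3927, 0.3204, 0.2541]
ee_rot: [2.221, 2.221, 0.004]
force: [-1.0, 0.8, 1.4]
grip_width: 0.0001
grip_force: 0.7
```

jog_arm(
  motion=[
    [0,1,0,0],
    [0,1,0,0],
    [0,1,0,0],
    [0,1,0,0],
    [0,0,0,0],
  ],
)

```text
t: 32.23
tool_pos: [0.433, 0.3204, 0.2526]
ee_rot: [2.222, 2.22, 0.001]
force: [0.5, 0.1, -0.1]
grip_width: 0.0001
grip_force: 0.0
```

jog_arm(
  motion=[
    [0,0.4,0,0],
    [0,0.4,0,0],
    [0,0.4,0,0],
    [0,0,0,0],
  ],
)

```text
t: 32.57
tool_pos: [0.4435, 0.3204, 0.2527]
ee_rot: [2.221, 2.222, 0.0]
force: [0.6, 0.2, -0.1]
grip_width: 0.0001
grip_force: 0.0
```

jog_arm(
  motion=[
    [0,0.3,0,0],
    [0,0,0,0],
    [0,0,0,0],
  ],
)

```text
t: 32.82
tool_pos: [0.446, 0.3204, 0.2528]
ee_rot: [2.221, 2.222, 0.0]
force: [-0.3, 0.0, -0.2]
grip_width: 0.0003
grip_force: 0.0
```

```bash
cat > ball.py <<'E'
from h import *
im=[read_camera(n) for n in("scene","side")];I=[camera_info(n) for n in("scene","side")]
for k,box in((0,(225,280,300,350)),(1,(300,295,375,340))):
    for x in blobs(im[k],"orange",box,8): print(k,x[0],x[1],plane(I[k],x[1],.0927).round(4))
E
python3 ball.py
```

```text
0 42 [246.3 301. ] [[0.4753 0.3291 0.0927]]
1 34 [319.6 321.7] [[0.4706 0.3259 0.0927]]
```

jog_arm(
  motion=[
    [0,0.3,0,0],
    [0,0.2,0,0],
    [0,0,0,0],
  ],
)

```text
t: 33.17
tool_pos: [0.45, 0.3203, 0.2526]
ee_rot: [-2.219, -2.221, 0.004]
force: [-8.9, 0.7, 4.6]
grip_width: 0.0
grip_force: 4.3
```

jog_arm(
  motion=[
    [0,0.3,0,0],
    [0,0,0,0],
  ],
)

```text
t: 33.33
tool_pos: [0.4513, 0.3203, 0.2525]
ee_rot: [-2.215, -2.219, 0.009]
force: [-19.8, 1.0, 11.3]
grip_width: 0.0001
grip_force: 9.9
```

Lever is against the on stop. I'll retreat, lift clear and do a last overall check.

jog_arm(
  motion=[
    [0,-1,0,0],
    [0,-2,0,0],
    [0,0,-4,0],
    [0,0,-4,0],
    [0,0,-4,0],
  ],
)

```text
t: 33.75
tool_pos: [0.4234, 0.3202, 0.374]
ee_rot: [-2.221, -2.222, 0.002]
force: [1.4, 1.0, -0.2]
grip_width: 0.0002
grip_force: 0.0
```

jog_arm(
  motion=[
    [-3,2,-3,0],
    [-4,1,0,0],
    [-4,1,0,0],
    [-4,1,0,0],
    [0,0,0,0],
  ],
)

```text
t: 34.17
tool_pos: [0.4733, 0.1685, 0.3997]
ee_rot: [2.225, 2.214, -0.0]
force: [0.2, 0.4, 0.2]
grip_width: -0.0001
grip_force: 0.0
```

jog_arm(
  motion=[
    [0,0.8,0,0],
    [0,0,0,0],
    [0,0,0,0],
    [0,0,0,0],
    [0,0,0,0],
  ],
)

```text
t: 34.58
tool_pos: [0.4795, 0.1748, 0.3993]
ee_rot: [-2.219, -2.224, 0.0]
force: [1.4, 0.8, -0.4]
grip_width: -0.0001
grip_force: 0.0
```

```bash
python3 ball.py; python3 pots.py w10; python3 look.py side s2 235 170 405 370
```

```text
0 71 [248.2 300.2] [[0.4743 0.3248 0.0927]]
1 37 [318.9 322. ] [[0.4719 0.3269 0.0927]]
34.6833 [0.4795 0.1746 0.3993]
disc [0.6    0.0459] axes 0.0541 0.0598 px [471. 352.]
disc [0.5875 0.1393] axes 0.0762 0.0887 px [465. 254.]
disc [0.5911 0.2186] axes 0.0605 0.0609 px [483. 152.]
disc [0.5163 0.1432] axes 0.311 0.3484 px [377. 175.]
disc [0.4405 0.3074] axes 0.0374 0.0703 px [269.  21.]
red [0.59925 0.04242] axes 0.0824 0.0835 px [451.8 322.2]
green [0.59216 0.21863] axes 0.0843 0.0847 px [448.3 138.9]
green [0.61405 0.21238] axes 0.027 0.0403 px [492.6 155.6]
```

View pics/s2.png

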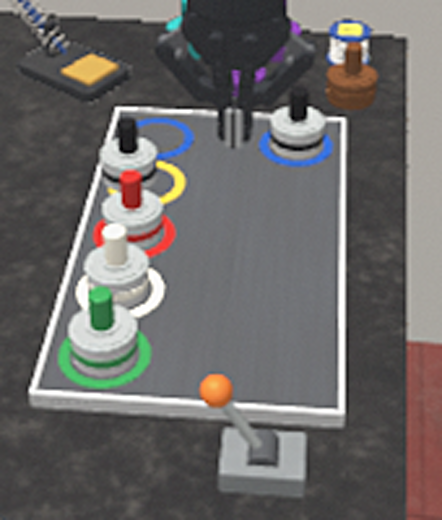

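The side view shows the lever on, but the blue_far black pot has been knocked towards the yellow ring; it is now at about (128,158) in the crop. I'll switch off again, slide it back, then switch on.

jog_arm(
  motion=[
    [3.7,1.3,0,0],
    [3.7,1.3,0,0],
    [3.7,1.3,0,0],
    [3.7,1.3,0,0],
    [0,0,0,0],
  ],
)

```text
t: 35.2
tool_pos: [0.533, 0.3269, 0.3977]
ee_rot: [-2.216, -2.225, -0.0]
force: [-0.8, -1.1, -0.3]
grip_width: -0.0003
grip_force: 0.0
```

jog_arm(
  motion=[
    [0,0,4,0],
    [0,0,4,0],
    [0,0,4,0],
    [0,0,2.7,0],
    [0,0,0,0],
  ],
)

```text
t: 35.62
tool_pos: [0.53, 0.3211, 0.2466]
ee_rot: [-2.218, -2.22, 0.014]
force: [-0.6, -0.8, -0.9]
grip_width: -0.0
grip_force: 0.0
```

jog_arm(
  motion=[
    [0,-1,0,0],
    [0,-1,0,0],
    [0,-1,0,0],
    [0,-1,0,0],
    [0,-1,0,0],
  ],
)

```text
t: 36.03
tool_pos: [0.4809, 0.3219, 0.2544]
ee_rot: [2.22, 2.221, 0.005]
force: [2.4, -0.4, 1.6]
grip_width: -0.0
grip_force: 0.8
```

jog_arm(
  motion=[
    [0,-1,0,0],
    [0,-1,0,0],
    [0,-1,0,0],
    [0,-1,0,0],
    [0,-0.6,0,0],
  ],
)

```text
t: 36.45
tool_pos: [0.4342, 0.3216, 0.2523]
ee_rot: [-2.221, -2.222, 0.001]
force: [1.4, -0.0, -1.0]
grip_width: 0.0001
grip_force: 0.5
```

jog_arm(
  motion=[
    [0,-0.5,0,0],
    [0,-0.5,0,0],
    [0,-0.5,0,0],
    [0,-0.2,0,0],
    [0,0,0,0],
  ],
)

```text
t: 36.87
tool_pos: [0.4223, 0.3219, 0.2528]
ee_rot: [2.218, 2.214, 0.011]
force: [24.4, -2.4, -14.3]
grip_width: -0.0001
grip_force: 12.1
```

jog_arm(
  motion=[
    [0,1.5,0,0],
    [0,1.5,0,0],
    [0,0,-4,0],
    [0,0,-4,0],
    [0,0,-4,0],
  ],
  jaw=1,
)

```text
t: 37.28
tool_pos: [0.4487, 0.3215, 0.3732]
ee_rot: [-2.221, -2.22, 0.003]
force: [1.7, 0.2, 0.1]
grip_width: 0.0606
grip_force: 0.0
```

jog_arm(
  motion=[
    [-4,0.7,-0.6,0],
    [-4,0.7,-0.6,0],
    [-4,0.7,-0.6,0],
    [-4,0.7,-0.6,0],
    [-4,0.7,-0.6,0],
  ],
)

```text
t: 37.7
tool_pos: [0.4835, 0.1201, 0.4027]
ee_rot: [-2.22, -2.222, -0.0]
force: [1.6, -0.5, 0.3]
grip_width: 0.0858
grip_force: 0.0
```

jog_arm(
  motion=[
    [-4,0.7,0,0],
    [-4,0.7,0,0],
    [-4,0.7,0,0],
    [-4,0.7,0,0],
    [-4,0.7,0,0],
  ],
)

```text
t: 38.12
tool_pos: [0.5186, -0.0803, 0.4024]
ee_rot: [-2.221, -2.221, -0.0]
force: [2.1, 1.3, 0.3]
grip_width: 0.085
grip_force: 0.0
```

jog_arm(
  motion=[
    [-3,0,0,0],
    [0,0,0,0],
    [0,0,0,0],
  ],
)

```text
t: 38.37
tool_pos: [0.5188, -0.1099, 0.4018]
ee_rot: [-2.224, -2.217, 0.0]
force: [0.0, 0.3, -0.3]
grip_width: 0.0855
grip_force: 0.0
```

```bash
python3 pots.py w11; python3 ball.py
```

```text
38.3667 [ 0.5188 -0.1099  0.4018]
disc [ 0.4453 -0.1389] axes 0.0602 0.0617 px [234. 246.]
disc [0.5985 0.0402] axes 0.0567 0.0589 px [446.  13.]
disc [ 0.5205 -0.0694] axes 0.3034 0.3272 px [339. 190.]
blue [ 0.60618 -0.13339] axes 0.0834 0.0838 px [429.3 225.1]
blue [ 0.44563 -0.1397 ] axes 0.0836 0.0838 px [253.8 218.2]
0 55 [272.3 323.6] [[0.3949 0.3214 0.0927]]
1 35 [356.5 324.7] [[0.3961 0.3243 0.0927]]
```

```bash
sed -i 's/np.ones((5,5))/cv2.getStructuringElement(cv2.MORPH_ELLIPSE,(K,K))/; s/import sys; tag=sys.argv\[1\]/import sys; tag=sys.argv[1]; K=int(sys.argv[2]) if len(sys.argv)>2 else 5/' pots.py; python3 pots.py w12 13; python3 - <<'E'
from h import *
I=camera_info("wrist"); im=cv2.imread("pics/w12.png")
m=np.zeros((480,640),np.uint8); m[60:300,350:520]=(im[60:300,350:520].max(2)<40)
n,l,s,c=cv2.connectedComponentsWithStats(m)
for i in range(1,n):
    if s[i,4]>150: print(s[i],c[i].round(0),"knob mid-h",plane(I,c[i],.075)[0,:2].round(4))
E
```

```text
38.5167 [ 0.5187 -0.1074  0.4024]
disc [ 0.4455 -0.1387] axes 0.0601 0.0607 px [236. 245.]
disc [ 0.6222 -0.0527] axes 0.0608 0.0621 px [469. 136.]
disc [0.5985 0.0408] axes 0.0577 0.0594 px [446.  15.]
blue [ 0.60619 -0.13339] axes 0.0834 0.0837 px [428.5 227.9]
blue [ 0.44562 -0.1397 ] axes 0.0835 0.0836 px [253.4 220.3]
[457 124  31  32 469] [468. 137.] knob mid-h [ 0.6136 -0.0512]
```

The knocked pot is at about (0.621, -0.052), near the far rim. I'll grip it there.

jog_arm(
  motion=[
    [1.8,3.4,0,0],
    [1.8,3.4,0,0],
    [1.8,3.4,0,0],
    [0,0,4,0],
    [0,0,4,0],
  ],
)

```text
t: 38.98
tool_pos: [0.6234, -0.0517, 0.3236]
ee_rot: [2.212, 2.222, 0.006]
force: [0.5, -0.2, -1.4]
grip_width: 0.0855
grip_force: 0.0
```

jog_arm(
  motion=[
    [0,0,3,0],
    [0,0,2,0],
    [0,0,2,0],
    [0,0,0,0],
    [0,0,0,0],
  ],
)

```text
t: 39.4
tool_pos: [0.6207, -0.053, 0.2522]
ee_rot: [-2.218, -2.222, 0.001]
force: [0.8, -0.4, 0.2]
grip_width: 0.0854
grip_force: 0.0
```

```bash
python3 - <<'E'
from h import *
I=camera_info("wrist"); print(read_state()["tool_pos"]); im=read_camera("wrist"); cv2.imwrite("pics/w13.png",im[:,:,::-1])
print(project(I,[[.622,-.0525,.088],[.622,-.0525,.05]]).round(0))
E
```

```text
[ 0.62067249 -0.05303402  0.25215551]
[[333. 330.]
 [332. 287.]]
```

View pics/w13.png

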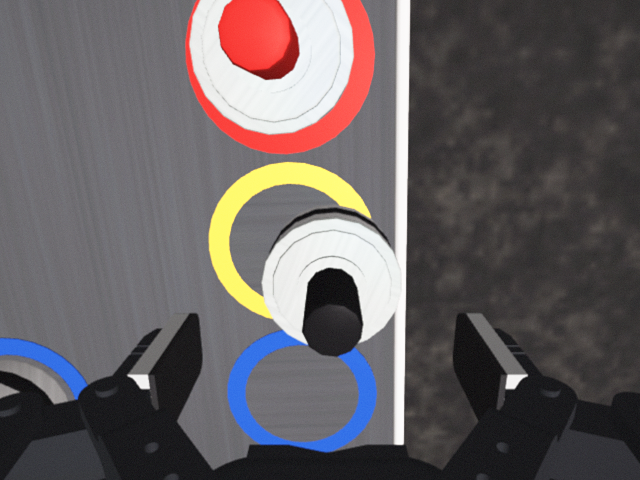

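The knob top is at (333,330), exactly where predicted, centred between the pads and close to the rim.

jog_arm(
  motion=[
    [0,0,1,0],
    [0,0,0.7,0],
    [0,0,0.4,0],
    [0,0,0,0],
  ],
)

```text
t: 39.78
tool_pos: [0.6206, -0.0542, 0.2306]
ee_rot: [-2.221, -2.221, 0.001]
force: [-0.5, 0.8, -0.9]
grip_width: 0.0852
grip_force: 0.0
```

jog_arm(
  motion=[
    [0,0,0,0],
    [0,0,0,0],
    [0,0,0,0],
    [0,0,0,0],
    [0,0,0,0],
  ],
  jaw=0,
)

```text
t: 40.2
tool_pos: [0.6209, -0.0543, 0.2316]
ee_rot: [2.221, 2.221, 0.0]
force: [0.2, 0.2, -0.6]
grip_width: 0.0253
grip_force: 0.0
```

jog_arm(
  motion=[
    [0,0,0,0],
    [0,0,0,0],
    [0,0,0,0],
  ],
)

```text
t: 40.45
tool_pos: [0.6209, -0.0543, 0.2317]
ee_rot: [2.221, 2.221, 0.0]
force: [-0.3, -0.1, 2.1]
grip_width: 0.0208
grip_force: 39.0
```

jog_arm(
  motion=[
    [-0.5,-0.4,0,0],
    [-1,-0.3,0,0],
    [-1,-0.3,0,0],
    [-1,-0.2,0,0],
    [-1,-0.2,0,0],
  ],
)

```text
t: 40.87
tool_pos: [0.6065, -0.1006, 0.2316]
ee_rot: [2.222, 2.221, 0.0]
force: [0.3, 1.9, 4.5]
grip_width: 0.0206
grip_force: 39.8
```

jog_arm(
  motion=[
    [-1,0,0,0],
    [-1,0,0,0],
    [0,0,0,0],
  ],
)

```text
t: 41.12
tool_pos: [0.6067, -0.122, 0.2316]
ee_rot: [2.223, 2.218, -0.001]
force: [0.2, -1.9, 5.5]
grip_width: 0.0209
grip_force: 39.9
```

jog_arm(
  motion=[
    [-0.7,0,0,0],
    [-0.5,0,0,0],
    [0,0,0,0],
    [0,0,0,0],
  ],
)

```text
t: 41.45
tool_pos: [0.6067, -0.1331, 0.2316]
ee_rot: [2.222, 2.219, -0.002]
force: [-0.9, -2.5, 5.7]
grip_width: 0.0207
grip_force: 39.9
```

jog_arm(
  motion=[
    [0,0,0,0],
    [0,0,0,0],
    [0,0,0,0],
    [0,0,0,0],
    [0,0,0,0],
  ],
  jaw=1,
)

```text
t: 41.87
tool_pos: [0.6068, -0.1314, 0.2311]
ee_rot: [-2.221, -2.221, 0.0]
force: [-0.0, 0.6, -0.1]
grip_width: 0.0796
grip_force: 0.0
```

jog_arm(
  motion=[
    [0,0,-2,0],
    [0,0,-4,0],
    [0,0,-4,0],
    [0,0,-4,0],
    [0,-2,-3,0],
  ],
)

```text
t: 42.28
tool_pos: [0.5883, -0.1313, 0.4041]
ee_rot: [2.218, 2.221, 0.002]
force: [-0.1, -0.1, 0.2]
grip_width: 0.0853
grip_force: 0.0
```

jog_arm(
  motion=[
    [1,-3,0,0],
    [1,-3,0,0],
    [0,0,0,0],
    [0,0,0,0],
    [0,0,0,0],
  ],
)

```text
t: 42.7
tool_pos: [0.5271, -0.1113, 0.4017]
ee_rot: [2.22, 2.221, 0.001]
force: [0.6, -0.2, -0.6]
grip_width: 0.0856
grip_force: 0.0
```

```bash
python3 pots.py w14 13; python3 ball.py
```

```text
42.7 [ 0.5271 -0.1113  0.4017]
disc [ 0.4456 -0.1387] axes 0.0602 0.0611 px [224. 241.]
disc [ 0.6061 -0.1311] axes 0.0596 0.0604 px [427. 232.]
disc [0.5988 0.0395] axes 0.0553 0.0581 px [434.  12.]
blue [ 0.60596 -0.13323] axes 0.0832 0.0835 px [406.  210.6]
blue [ 0.44558 -0.13982] axes 0.0837 0.0838 px [243.8 216.6]
0 52 [272.1 323.7] [[0.3949 0.3219 0.0927]]
1 33 [356.6 324.4] [[0.3959 0.3235 0.0927]]
```

jog_arm(
  motion=[
    [4,-0.3,0,0],
    [4,-0.3,0,0],
    [4,-0.3,0,0],
    [4,-0.3,0,0],
    [4,-0.3,0,0],
  ],
)

```text
t: 43.27
tool_pos: [0.5122, 0.0903, 0.4009]
ee_rot: [-2.222, -2.221, 0.001]
force: [1.5, -0.0, 0.6]
grip_width: 0.0857
grip_force: 0.0
```

jog_arm(
  motion=[
    [4,-0.2,0,0],
    [4,0,0,0],
    [0.6,0,0,0],
    [0,0,0,0],
    [0,0,0,0],
  ],
  jaw=0,
)

```text
t: 43.68
tool_pos: [0.5103, 0.175, 0.4008]
ee_rot: [-2.219, -2.223, 0.002]
force: [0.0, -0.0, 0.0]
grip_width: 0.0257
grip_force: 0.0
```

```bash
python3 pots.py w15 5; python3 pots.py w16 13|grep disc
```

```text
43.6833 [0.5103 0.175  0.4008]
disc [0.5889 0.1401] axes 0.0758 0.0845 px [428. 252.]
disc [0.5911 0.2187] axes 0.0605 0.0608 px [438. 151.]
disc [0.5137 0.1481] axes 0.2677 0.5188 px [332. 169.]
disc [0.4423 0.3067] axes 0.0326 0.0721 px [229.  22.]
red [0.60907 0.05887] axes 0.0424 0.0732 px [437.3 315.9]
green [0.59194 0.21868] axes 0.0842 0.0845 px [413.4 137.6]
green [0.60782 0.21215] axes 0.0266 0.0359 px [447.3 155.7]
disc [0.5887 0.14  ] axes 0.0756 0.0847 px [428. 251.]
disc [0.591  0.2187] axes 0.0603 0.0606 px [438. 150.]
```

jog_arm(
  motion=[
    [3,-2.8,0,0],
    [3,-2.8,0,0],
    [3,-2.8,0,0],
    [3,-2.8,0,0],
    [2.8,-2.8,0,0],
  ],
)

```text
t: 44.2
tool_pos: [0.3692, 0.3224, 0.4015]
ee_rot: [2.225, 2.218, 0.001]
force: [-0.4, 0.3, -0.4]
grip_width: 0.0
grip_force: 0.0
```

jog_arm(
  motion=[
    [0,-2.5,0,0],
    [0,0,0,0],
    [0,0,0,0],
  ],
)

```text
t: 44.45
tool_pos: [0.3444, 0.322, 0.4018]
ee_rot: [2.221, 2.222, 0.001]
force: [-0.4, -0.7, -0.3]
grip_width: 0.0001
grip_force: 0.0
```

The left end is unchanged. Throwing the lever on.

jog_arm(
  motion=[
    [0,0,4,0],
    [0,0,4,0],
    [0,0,4,0],
    [0,0,2.8,0],
    [0,0,0,0],
  ],
)

```text
t: 44.87
tool_pos: [0.3449, 0.3206, 0.2487]
ee_rot: [-2.223, -2.217, 0.013]
force: [-0.7, -0.0, -0.0]
grip_width: 0.0001
grip_force: 0.0
```

jog_arm(
  motion=[
    [0,0.5,0,0],
    [0,1,0,0],
    [0,1,0,0],
    [0,1,0,0],
    [0,1,0,0],
  ],
)

```text
t: 45.28
tool_pos: [0.3914, 0.3228, 0.2547]
ee_rot: [2.221, 2.221, 0.004]
force: [-1.8, 0.3, 1.5]
grip_width: 0.0001
grip_force: 0.8
```

jog_arm(
  motion=[
    [0,1,0,0],
    [0,1,0,0],
    [0,1,0,0],
    [0,1,0,0],
    [0,0.5,0,0],
  ],
)

```text
t: 45.7
tool_pos: [0.4362, 0.3227, 0.2532]
ee_rot: [2.222, 2.221, 0.0]
force: [-0.8, 0.4, -0.6]
grip_width: -0.0001
grip_force: 0.4
```

jog_arm(
  motion=[
    [0,0.4,0,0],
    [0,0.4,0,0],
    [0,0.4,0,0],
    [0,0.3,0,0],
    [0,0,0,0],
  ],
)

```text
t: 46.12
tool_pos: [0.4495, 0.3227, 0.2532]
ee_rot: [-2.22, -2.221, 0.002]
force: [-2.8, -0.1, 1.0]
grip_width: -0.0002
grip_force: 1.6
```

jog_arm(
  motion=[
    [0,0.4,0,0],
    [0,0,0,0],
  ],
)

```text
t: 46.28
tool_pos: [0.4512, 0.3226, 0.253]
ee_rot: [-2.216, -2.22, 0.009]
force: [-17.7, 1.3, 7.8]
grip_width: -0.0003
grip_force: 9.0
```

jog_arm(
  motion=[
    [0,-1,0,0],
    [0,-2,0,0],
    [0,0,-4,0],
    [0,0,-4,0],
    [0,0,-4,0],
  ],
)

```text
t: 46.7
tool_pos: [0.4229, 0.3226, 0.3748]
ee_rot: [2.22, 2.222, -0.001]
force: [1.7, 0.1, 0.4]
grip_width: -0.0002
grip_force: 0.0
```

jog_arm(
  motion=[
    [-3.5,1.8,-1,0],
    [-3.8,1.5,0,0],
    [-3.8,1.5,0,0],
    [-3.8,1.5,0,0],
    [-4,1,0,0],
  ],
)

```text
t: 47.12
tool_pos: [0.4975, 0.1322, 0.3838]
ee_rot: [2.219, 2.221, 0.002]
force: [1.4, 0.5, 1.1]
grip_width: 0.0
grip_force: 0.0
```

jog_arm(
  motion=[
    [-4,0.5,0,0],
    [-4,0.5,0,0],
    [-4,0.5,0,0],
    [-4,0.5,0,0],
    [-4,0.5,0,0],
  ],
)

```text
t: 47.53
tool_pos: [0.5216, -0.0682, 0.3839]
ee_rot: [2.22, 2.221, 0.001]
force: [0.8, 0.4, 0.4]
grip_width: -0.0003
grip_force: 0.0
```

jog_arm(
  motion=[
    [-3,0,0,0],
    [0,0,0,0],
    [0,0,0,0],
    [0,0,0,0],
  ],
)

```text
t: 47.87
tool_pos: [0.5217, -0.0961, 0.3835]
ee_rot: [2.222, 2.221, 0.0]
force: [-0.8, -0.2, -0.4]
grip_width: -0.0001
grip_force: 0.0
```

```bash
python3 pots.py w17 13; python3 ball.py; python3 - <<'E'
from h import *
im=read_camera("scene").copy(); I=camera_info("scene")
for c in("red","green"):
    for b in blobs(im,c,(225,180,430,335),12): print(c,b[0],b[1],plane(I,b[1],.0732)[0,:2].round(4))
s=read_camera("side").copy(); J=camera_info("side")
for c in("red","green"):
    for b in blobs(s,c,(245,208,375,330),12): print("side",c,b[0],b[1],plane(J,b[1],.0732)[0,:2].round(4))
E
```

```text
47.8667 [ 0.5217 -0.0961  0.3835]
disc [ 0.4454 -0.1387] axes 0.0603 0.0608 px [228. 267.]
disc [ 0.6063 -0.1312] axes 0.0602 0.0607 px [439. 258.]
disc [0.5989 0.0428] axes 0.0605 0.0618 px [447.  22.]
blue [ 0.6063  -0.13357] axes 0.0836 0.0841 px [416.7 232.8]
blue [ 0.44562 -0.13983] axes 0.0837 0.0837 px [246.2 238.8]
0 55 [248.8 301.1] [[0.4716 0.3252 0.0927]]
1 34 [319.4 321.6] [[0.471  0.3257 0.0927]]
red 75 [309.7 215.6] [0.5992 0.0423]
red 124 [310.  235.7] [0.5449 0.0884]
green 108 [256.2 250.6] [0.5916 0.219 ]
green 228 [258.2 271.1] [0.5378 0.2529]
green 22 [257.4 270.5] [0.5405 0.2533]
side red 94 [285.  242.4] [0.5979 0.0443]
side red 68 [295.6 261. ] [0.5574 0.1163]
side red 24 [272.5 259.5] [0.6148 0.1179]
side green 134 [273.4 288.1] [0.5905 0.2192]
side green 272 [274.7 310.1] [0.5728 0.287 ]
```

```bash
python3 -c "
from bench import *
print(hand_in())"
```

```text
the job is handed in; nothing more can be done
None
```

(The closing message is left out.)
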